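Crimp a vial on a hand-wheel press

ROBOT

A 6-joint arm with a two-finger parallel gripper is mounted at the origin on the work surface. World frame = base frame: x ahead of the robot, y to its left, z up, the work surface at z = 0. Lengths are in m, angles in degrees, forces in N, time in s.
With the tool pointing down it reaches from about 0.35 to 0.875 m from the base axis. Payload 4.2 kg.
Tool frame: the origin (TCP) lies midway between the tips of the shut fingers; the grasp point (between the pads) lies 19 mm behind it; z points along the fingers, y is the direction in which the jaws open and shut (so a half turn about z gives the same grasp; the last joint's range is limited). The gripper opens to 87 mm and grips with 3 to 60 N. Pads are 19 mm wide; open, the fingers measure 117 mm over their backs; the gripper's body (75 mm by 190 mm) begins 51 mm behind the grasp point.
Start: joints at [91.708, 22.042, 0.453, 0, -68.411, -14.817], TCP at [0.142, 0.609, 0.192] pointing down, gripper open.
Joint ranges: [-179.83, 179.83], [-69.29, 118.12], [-61.27, 80.66], [-181.25, 117.63], [-171.15, -9.14], [-177.46, 177.46]. Speed limits (degrees/s): [159.86, 159.86, 180, 180, 180, 180].

INTERFACE

Orientations are given as a 3x3 rotation matrix whose columns are the frame's x, y, z axes.
In Python, from station import r gives the robot as it stands.
- The arm moves only by the tool servo_tool, never from a script. Its arguments are lists of equal length, an entry for each row: "slide": the shift along the world's x, y, z in units of 60 mm (1.0 is 60 mm), a list of three; "twist": the turn, a rotation vector about the world's x, y, z in units of 6 degrees (1.0 is 6 degrees), a list of three; "gripper": the closure, from 0 (fully open) to 1 (shut). In form: {"slide": [[x, y, z], ...], "twist": [[wx, wy, wz], ...], "gripper": [gripper, ...]}. A call has 1 to 12 rows; each row shifts and turns the commanded pose from where the row before left it; what a row does not reach is not made up. A row lasts 1/8 s, in which the tool goes at most 62.5 mm and 10.7 degrees, less where a joint would pass 70% of its speed; a pose out of reach is approached as far as the arm can. A call is refused whole if a number of a shift passes 1 or a number of a turn 1, either way. A call with a gripper value outside its range is refused whole. The fingers move at their own pace and stop on an object; the grip force is fixed at half the most. Time passes only in rows, so rows that do not move let the fingers close. It gives the time, the measured TCP pose, the force and the opening at its end, in the units of the state.
- r.sense(): the state, without advancing time (a new reading comes with each control period).
- r.capture(name): name is "scene" or "top" or "wrist"; returns a dict with "image" (480x640x3 uint8, blue, green, red), "intrinsics" (3x3 intrinsics, pixels), "R" (3x3) and "t" (3): a world point X has camera coordinates R X + t. Camera axes: x right, y down, z forward; pixel columns grow to the right and rows downward; lengths in m; the calibration is good to about 2 mm. A picture is of the moment at which its call begins. There is no depth.
- r.finish_job(): hands the job in, once; it reports no verdict.
The state is a dict: "time_s": time; "joints": joint angles; "joint_velocities": joint speeds; "effort": joint torques, N m; "tcp_pos": TCP position; "ee_rot": TCP orientation; "wrist_force": force on the tool from outside, world axes, zero at the start; "moment": the same for the moment, N m; "gripper_width": opening from 0.0 (shut) to 1.0 (fully open).
Only numpy, scipy, OpenCV 4.12 (cv2) and the standard library are available. Lean on these libraries where they do the work, as an engineer would, in place of code of your own. Each camera call takes 0.05 s, during which the arm holds its last target.

TASK

Stand the small amber vial with the metal cap upright in the round nest of the bench crimping press, setting it down gently. Then turn the press's flywheel clockwise by its handle until you feel the resistance peak and begin to give way, stop just past that peak and let go; running on well past it crushes the vial. Leave the vial in the nest and do not knock over the other two bottles.

Things in the scene. Friction and masses are not known exactly. Their poses are not given: they have to be found in the camera images.
- vial_mid (a point): the vial to crimp, loose: amber glass, straight body 32 mm in diameter for its lowest 50 mm, then a shoulder and a 23 mm metal cap, 72 mm tall in all, about 70 g. This point is on its axis, 36 mm above its underside; z up
- nest (a point): nest of the fixed press: 60 mm square aluminium block, round hole 36 mm across, 12 mm deep. Point: centre of the hole's floor, 12 mm above the table. z up; y points from the nest to the wheel's axis, 165 mm away. On the +y side a jaw 20 mm wide, 76 to 88 mm above the table, ends 8 mm short of the seated vial's cap; the other three sides are open
- wheel_hub (a point): centre of the flywheel, on its upright axis, at the hub's top: a level steel disc 150 mm across on the press housing, its upper face 10 mm below this point and 132 mm above the table. To be turned clockwise seen from above; stays where it is left. It first turns idly by 0 to 1.3 rad, then takes the press along; the peak comes 0.78 rad later, so 0.8 to 2.1 rad from the start; no mark shows where
- grip_mid (a point): the wheel's handle: upright black cylinder, 22 mm in diameter, 48 mm tall, spinning freely on its pin 60 mm from the wheel's axis; this point is half-way up. Moving it takes a pull along its path of 3 N idle, 7 N with the press, 12 to 13 N at the peak, 7 N 0.43 rad past it, less beyond (all 2 to 3 N less at a standstill). Just past: 0.05 to 0.5 rad past it; by 0.8 rad the vial is crushed
- jaw (a joint): how far the crimping jaw has come out towards the nest, m: 0 while the wheel turns idly, then only 0.0001 m per rad, so this reading is too coarse to find the peak by
- syrup_mid (a point): bystander, loose: tall amber bottle with a white cap, 42 mm in diameter, 125 mm tall; this point is its middle; z up
- pills_mid (a point): bystander, loose: short white jar with a white cap, 40 mm in diameter, 60 mm tall; this point is its middle; z up
There are look-alikes about, which are no part of the job. Leave any yellow look-alike of the part that bears pills_mid alone.

How it is judged (in metres and radians):
On the way, in this order (a step that is already met when the one before it is completed fails the run):
1. the vial stands in the nest before the wheel reaches its peak (horizontal distance between vial_mid and nest below 0.006 m and z of vial_mid in the frame of nest below 0.04 m and angle between vial_mid's own z axis and vertical below 0.15 rad and value of joint jaw below 7.5e-05 m), for 0.2 s.
2. with the vial in the nest, the wheel is turned past its peak (value of joint jaw above 8.3e-05 m and horizontal distance between vial_mid and nest below 0.006 m and z of vial_mid in the frame of nest below 0.04 m), for 0.1 s.
At the end, for the whole second after the job is handed in: The wheel rests just past its resistance peak (jaw at 0.083 to 0.128 mm, still), the vial stands upright (0.15 rad) on the nest's floor (within 6 mm of its centre, middle under 40 mm above it), syrup bottle and pill jar upright (0.4 rad), nothing held (all of step 2 and value of joint jaw below 0.000128 m and velocity of joint jaw below 1e-05 m/s and angle between vial_mid's own z axis and vertical below 0.15 rad and angle between each of syrup_mid, pills_mid's own z axis and vertical below 0.4 rad); the robot touches nothing.
It fails at once if the wheel is run on well past the peak (jaw beyond 0.157 mm) and the vial is crushed (value of joint jaw above 0.000157 m).
It fails at once if the vial is rammed into the nest (more than 60 N between vial and press) (contact force between vial and press above 60 N).
It fails at once if the syrup bottle or the pill jar is knocked over (angle between any of syrup_mid, pills_mid's own z axis and vertical above 0.7 rad).
It also fails if it takes over 72 s, if anything falls off the work surface, if the arm or the gripper's body presses on something with over 40 N, if the wrist force passes 120 N, or if a joint passes its speed limit or range.

## Working session

There is one attempt and no reset: what is moved stays moved. The work goes in short steps, Python scripts to look and compute and a tool call to move; the robot and the scene stay as the last step left them, time stands still between calls to the robot, and variables do not carry over. Pictures are saved under pics/ and viewed, and the job is handed in when it is done.

Besides the shell and the picture viewer there is one more tool, called after ">>>" by a JSON object that holds its "op" and its "data", one argument or row to a line. servo_tool: Moves the arm, as the interface text tells. Its arguments: {"type":"object","properties":{"slide":{"type":"array","items":{"type":"array","items":{"type":"number"}}},"twist":{"type":"array","items":{"type":"array","items":{"type":"number"}}},"gripper":{"type":"array","items":{"type":"number"}}},"required":["slide","twist","gripper"]}

```bash
ls; mkdir -p pics; cat > h.py <<'E'
import numpy as np, cv2, pickle
from station import r
def cap(n,tag):
    c=r.capture(n); cv2.imwrite(f'pics/{tag}.png',c['image']); pickle.dump(c,open(f'pics/{tag}.pkl','wb')); return c
def load(tag): return pickle.load(open(f'pics/{tag}.pkl','rb'))
def ray(c,u,v):
    K=np.array(c['intrinsics']);R=np.array(c['R']);t=np.array(c['t'])
    d=R.T@np.linalg.solve(K,[u,v,1.]); return -R.T@t,d
def onz(c,u,v,z):
    o,d=ray(c,u,v); return o+d*(z-o[2])/d[2]
def proj(c,X):
    p=np.array(c['R'])@np.array(X)+np.array(c['t']); q=np.array(c['intrinsics'])@p; return q[:2]/q[2]
E
python3 - <<'E'
from h import *
for n in ['scene','top','wrist']:
    c=cap(n,n+'0'); o,_=ray(c,0,0); print(n,o.round(3))
s=r.sense(); print({k:np.round(v,3).tolist() for k,v in s.items()})
E
```

```text
pics
scene [1.013 0.182 0.687]
top [ 0.472 -0.077  0.877]
wrist [0.212 0.592 0.383]
{'time_s': 0.15, 'joints': [91.709, 22.079, 0.398, -0.02, -68.411, -14.817], 'joint_velocities': [-0.075, -0.125, 0.261, 0.182, -0.162, -0.061], 'effort': [-0.0, -39.105, 18.759, 4.222, 0.012, -0.0], 'tcp_pos': [0.142, 0.608, 0.191], 'ee_rot': [[0.974, -0.227, -0.0], [-0.227, -0.974, -0.002], [0.0, 0.002, -1.0]], 'wrist_force': [1.252, 0.065, 0.208], 'moment': [0.034, -0.016, 0.011], 'gripper_width': 1.002}
```

View pics/scene0.png

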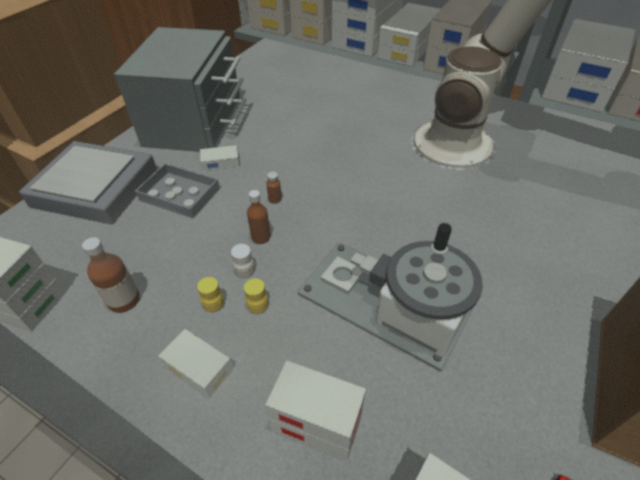

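View pics/top0.png

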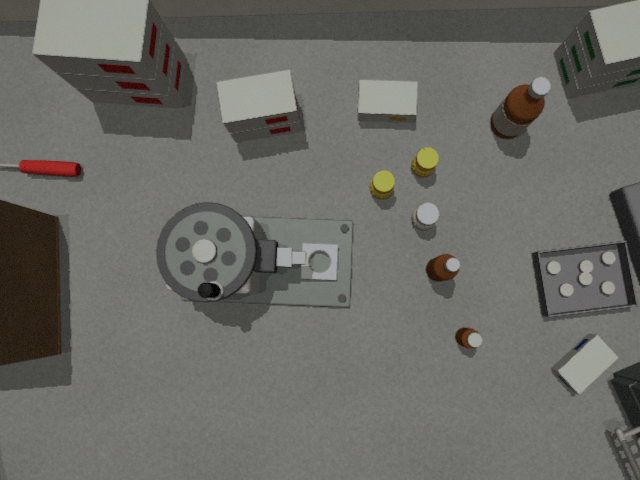

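View pics/wrist0.png

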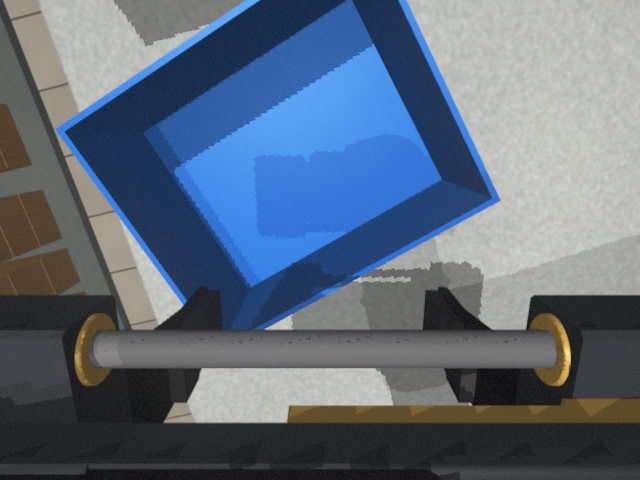

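```bash
python3 - <<'E'
from h import *
for tag in ['top0','scene0']:
    c=load(tag); im=c['image']; hsv=cv2.cvtColor(im,cv2.COLOR_BGR2HSV)
    print(tag,np.round(c['intrinsics'],1).tolist(),np.round(c['R'],3).tolist())
    m=((hsv[...,0]<14)&(hsv[...,1]>130)&(hsv[...,2]>40)).astype(np.uint8)
    n,l,st,ce=cv2.connectedComponentsWithStats(m)
    for i in range(1,n):
        if st[i,4]>80: print('amber',st[i],ce[i].round(1))
    m=((hsv[...,0]>22)&(hsv[...,0]<35)&(hsv[...,1]>130)).astype(np.uint8)
    n,l,st,ce=cv2.connectedComponentsWithStats(m)
    for i in range(1,n):
        if st[i,4]>80: print('yellow',st[i],ce[i].round(1))
c=load('top0')
for n,u,v,z in [('vialcap',474.5,340,.072),('midcap',453,265,.125),('bigcap',540,88,.2),('pillcap',428,213,.06),('hub',204,251,.142),('grip top',206,290,.18),('nest',319.5,261,.024),('yel1',383,181,.06),('yel2',427,158,.06)]:
    print(n,onz(c,u,v,z).round(4))
im=c['image']
cv2.imwrite('pics/z1.png',np.hstack([cv2.resize(im[220:360,400:520],None,fx=4,fy=4,interpolation=cv2.INTER_CUBIC)]))
cv2.imwrite('pics/z2.png',cv2.resize(im[195:315,150:360],None,fx=3.8,fy=3.8,interpolation=cv2.INTER_CUBIC))
im=load('scene0')['image']
cv2.imwrite('pics/z3.png',cv2.resize(im[220:370,290:490],None,fx=4,fy=4,interpolation=cv2.INTER_CUBIC))
cv2.imwrite('pics/z4.png',cv2.resize(im[160:320,190:310],None,fx=3.7,fy=3.7,interpolation=cv2.INTER_CUBIC))
E
```

```text
top0 [[505.2, 0.0, 333.9], [0.0, 505.2, 245.3], [0.0, 0.0, 1.0]] [[-0.021, -1.0, -0.011], [-0.994, 0.022, -0.11], [0.11, 0.009, -0.994]]
amber [149  25   8  31 104] [152.6  40.4]
amber [163  44   7  31  88] [165.9  59.5]
amber [ 98  64  36  10 170] [116.3  68.4]
amber [118  82  31   8 135] [133.4  85.5]
amber [504  85  40  39 827] [522.3 104.2]
amber [131  96  31   8 111] [146.6  99.8]
amber [266 116  22   8  83] [276.4 119.5]
amber [ 19 160  62  17 811] [ 49.3 167.4]
amber [427 254  31  27 351] [440.3 267.4]
amber [456 328  22  21 160] [464.4 335.8]
yellow [412 148  26  29 525] [424.7 161.6]
yellow [370 171  24  28 480] [382.2 184.4]
scene0 [[443.1, 0.0, 318.0], [0.0, 443.1, 243.9], [0.0, 0.0, 1.0]] [[-0.495, 0.869, -0.011], [0.65, 0.361, -0.669], [-0.577, -0.338, -0.743]]
amber [129   0  19  21 126] [137.7   9.2]
amber [248 205  18  16 193] [256.4 212.3]
amber [ 96 270  20  11 116] [104.7 275.4]
amber [280 416  22  12  87] [290.7 421.1]
yellow [260   0  16   7  87] [268.2   2.6]
yellow [303   2  13  11 106] [309.    6.8]
yellow [263  19  14   9  85] [269.5  22.8]
yellow [304  26  12  10  85] [309.7  30.7]
yellow [199 278  23  33 530] [209.8 294.3]
yellow [245 280  22  32 508] [255.2 295.4]
vialcap [ 0.4067 -0.2866  0.072 ]
midcap [ 0.5215 -0.2465  0.125 ]
bigcap [ 0.7602 -0.3616  0.2   ]
pillcap [ 0.6118 -0.2244  0.06  ]
hub [0.5487 0.1205 0.142 ]
grip top [0.4906 0.1071 0.18  ]
nest [ 0.5398 -0.0442  0.024 ]
yel1 [ 0.6669 -0.1526  0.06  ]
yel2 [ 0.704  -0.2265  0.06  ]
```

View pics/z1.png

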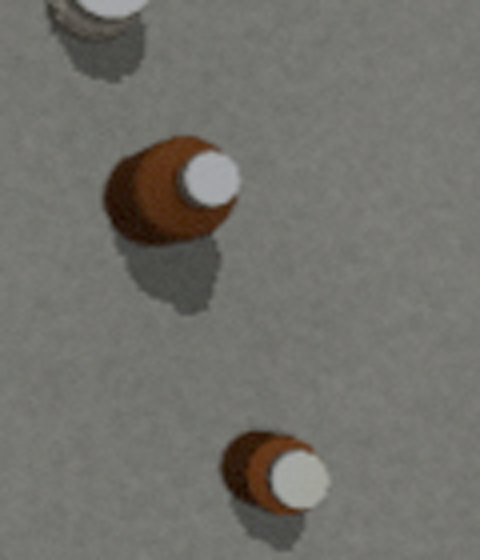

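View pics/z2.png

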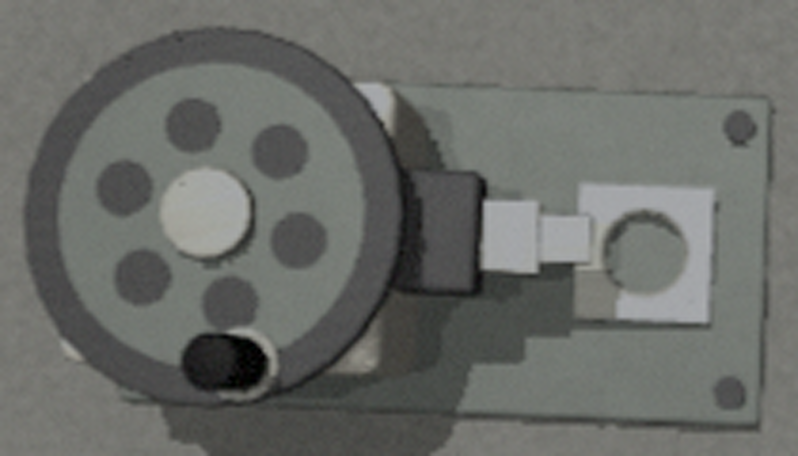

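View pics/z3.png

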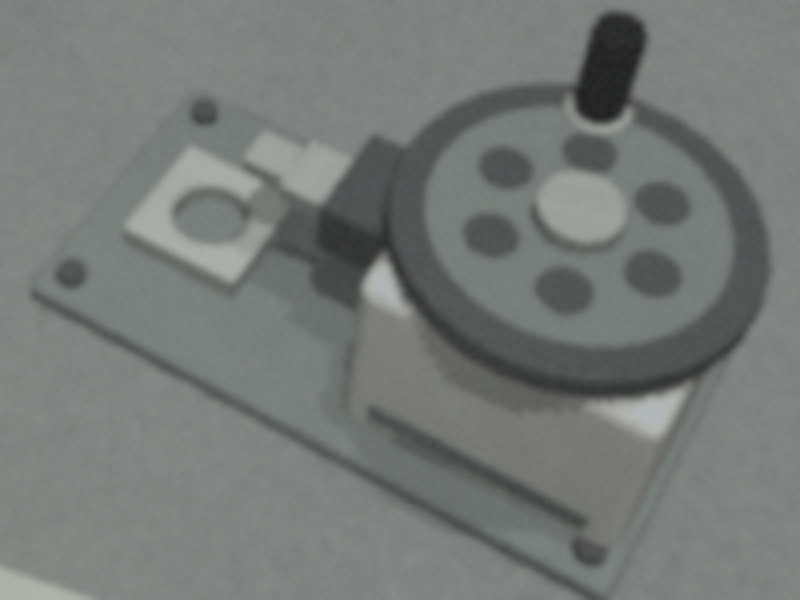

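View pics/z4.png

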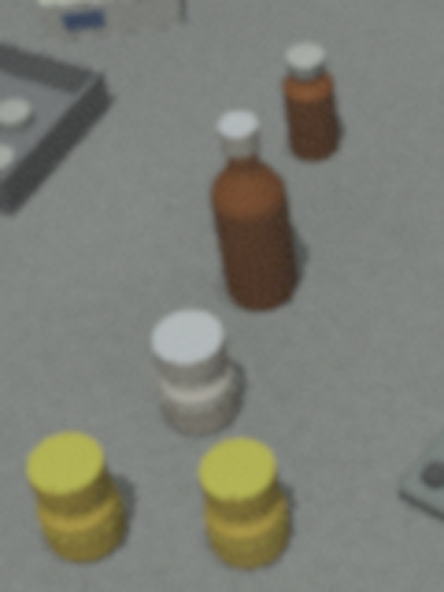

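```bash
python3 - <<'E'
from h import *
a=load('top0'); b=load('scene0')
def tri(p,q):
    o1,d1=ray(a,*p); o2,d2=ray(b,*q); d1/=np.linalg.norm(d1); d2/=np.linalg.norm(d2)
    A=np.stack([d1,-d2],1); s=np.linalg.lstsq(A,o2-o1,rcond=None)[0]
    p1=o1+s[0]*d1;p2=o2+s[1]*d2; return ((p1+p2)/2).round(4), round(np.linalg.norm(p1-p2)*1000,1)
T=lambda x,y:(150+x/3.8,195+y/3.8)
S=lambda x,y:(290+x/4,220+y/4)
print('vialcap',tri((475,340),(190+305/3.7,160+55/3.7)))
print('hub',tri(T(206,212),S(582,205)))
print('nest',tri(T(645,252),S(212,215)))
print('griptop',tri(T(205,361),S(622,28)))
print('gripbase',tri(T(245,362),S(600,115)))
print('syrupcap',tri((453,265),(190+238/3.7,160+125/3.7)))
for nm,p,z in [('vialcap',(475,340),.072),('hub',T(206,212),.142),('nest',T(645,252),.024),('gtop',T(205,361),.183),('gbase',T(245,362),.134)]:
    print(nm,onz(a,*p,z).round(4))
for nm,p,z in [('vialcap',(190+305/3.7,160+55/3.7),.072),('hub',S(582,205),.142),('nest',S(212,215),.024),('gtop',S(622,28),.183),('gbase',S(600,115),.134)]:
    print('sc',nm,onz(b,*p,z).round(4))
E
```

```text
vialcap (array([ 0.406 , -0.287 ,  0.0695]), np.float64(2.3))
hub (array([0.5489, 0.1219, 0.1394]), np.float64(2.1))
nest (array([ 0.5389, -0.043 ,  0.0198]), np.float64(3.1))
griptop (array([0.4905, 0.1102, 0.1806]), np.float64(0.9))
gripbase (array([0.4906, 0.11  , 0.1284]), np.float64(4.0))
syrupcap (array([ 0.5212, -0.2464,  0.1215]), np.float64(2.0))
vialcap [ 0.4067 -0.2874  0.072 ]
hub [0.549  0.1202 0.142 ]
nest [ 0.5392 -0.0446  0.024 ]
gtop [0.4906 0.1091 0.183 ]
gbase [0.4912 0.1067 0.134 ]
sc vialcap [ 0.4081 -0.284   0.072 ]
sc hub [0.5505 0.1231 0.142 ]
sc nest [ 0.5412 -0.0402  0.024 ]
sc gtop [0.4927 0.111  0.183 ]
sc gbase [0.4948 0.1125 0.134 ]
```

>>> {"op": "servo_tool", "data": {
  "slide": [
    [0.7,-0.8,0.3],
    [0.7,-0.8,0.3],
    [0.7,-0.8,0.3],
    [0.7,-0.8,0.3],
    [0.7,-0.8,0.3],
    [0.8,-0.8,0.3],
    [0,-0.9,0],
    [0,-0.9,0],
    [0,-0.9,0],
    [0,-0.9,0],
    [0,-0.9,0],
    [0,-0.9,0]
  ],
  "twist": [
    [0,0,0],
    [0,0,0],
    [0,0,0],
    [0,0,0],
    [0,0,0],
    [0,0,0],
    [0,0,0],
    [0,0,0],
    [0,0,0],
    [0,0,0],
    [0,0,0],
    [0,0,0]
  ],
  "gripper": [0,0,0,0,0,0,0,0,0,0,0,0]
}}

```text
time_s: 1.65
tcp_pos: [0.3819, 0.014, 0.2927]
ee_rot: [[0.974, -0.226, 0.0], [-0.226, -0.974, 0.0], [0.0, -0.0, -1.0]]
wrist_force: [0.5, 0.3, -0.5]
gripper_width: 0.999
```

>>> {"op": "servo_tool", "data": {
  "slide": [
    [0,-0.8,0],
    [0,-0.8,0],
    [0,-0.8,0],
    [0,-0.8,-0.3],
    [0,-0.8,-0.5],
    [0,-0.7,-0.5],
    [0,0,0],
    [0,0,0]
  ],
  "twist": [
    [0,0,0],
    [0,0,0],
    [0,0,0],
    [0,0,0],
    [0,0,0],
    [0,0,0],
    [0,0,0],
    [0,0,0]
  ],
  "gripper": [0,0,0,0,0,0,0,0]
}}

```text
time_s: 2.65
tcp_pos: [0.3826, -0.2664, 0.2149]
ee_rot: [[0.974, -0.227, 0.0], [-0.227, -0.974, -0.0], [0.0, 0.0, -1.0]]
wrist_force: [-0.2, 0.2, -0.2]
gripper_width: 1.0
```

```bash
python3 - <<'E'
from h import *
s=r.sense(); print(s['tcp_pos'],s['time_s'],s['joints'])
c=cap('wrist','wrist1'); print(ray(c,0,0)[0])
print(proj(c,[.4065,-.2865,.072]))
E
```

```text
[ 0.38256994 -0.26637772  0.2149316 ] 2.65 [-1.47943595e+01  5.30308440e+00 -1.86009261e+01  1.06784030e-02
 -6.60851109e+01  9.16628361e+01]
[ 0.4527588  -0.28286359  0.40759064]
[338.76833561 190.78766445]
```

View pics/wrist1.png

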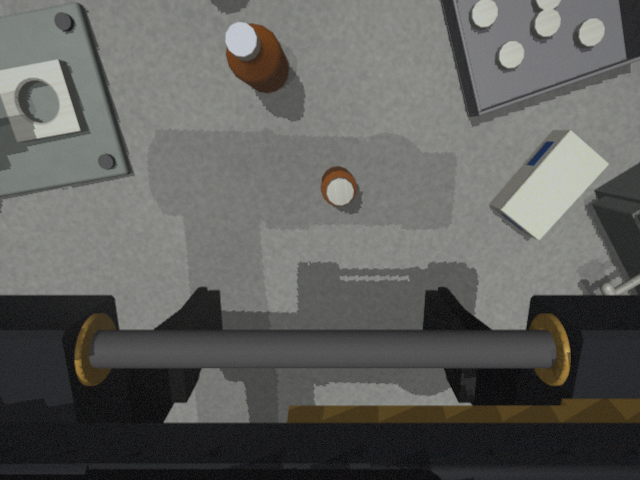

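```bash
python3 - <<'E'
from h import *
c=load('wrist1')
im=c['image']
cv2.imwrite('pics/z5.png',np.hstack([cv2.resize(im[50:150,0:100],(500,500),interpolation=cv2.INTER_CUBIC),cv2.resize(im[160:220,310:370],(500,500),interpolation=cv2.INTER_CUBIC)])[:, :1000][:, ::1])
print(onz(c,340,190,.072),onz(c,38,101,.024), c['intrinsics'][0][0])
x=cv2.imread('pics/z5.png'); cv2.imwrite('pics/z5.png',cv2.resize(x,(800,400)))
E
```

```text
[ 0.40689954 -0.28762164  0.072     ] [ 0.53775182 -0.04533409  0.024     ] 409.3079214919981
```

View pics/z5.png

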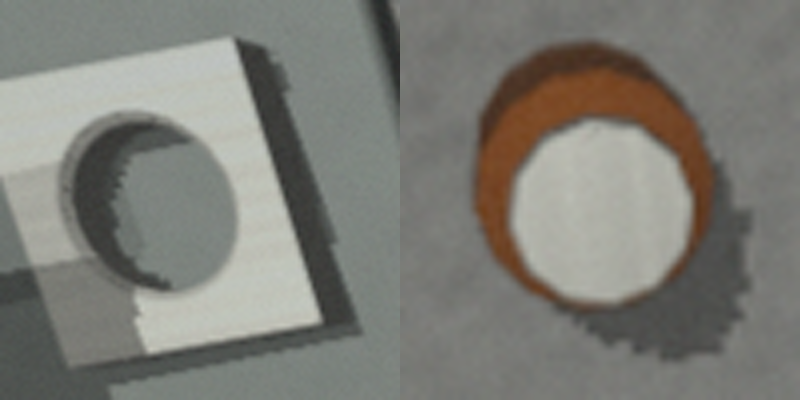

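>>> {"op": "servo_tool", "data": {
  "slide": [
    [0.4,-0.35,0],
    [0,0,-0.7],
    [0,0,-0.7],
    [0,0,-0.7],
    [0,0,-0.4],
    [0,0,0]
  ],
  "twist": [
    [0,0,0],
    [0,0,0],
    [0,0,0],
    [0,0,0],
    [0,0,0],
    [0,0,0]
  ],
  "gripper": [0,0,0,0,0,0]
}}

```text
time_s: 3.45
tcp_pos: [0.4063, -0.2861, 0.0643]
ee_rot: [[0.974, -0.225, -0.002], [-0.225, -0.974, 0.001], [-0.002, -0.0, -1.0]]
wrist_force: [0.2, -0.8, -0.4]
gripper_width: 0.998
```

>>> {"op": "servo_tool", "data": {
  "slide": [
    [0,-0.02,-0.3],
    [0,0,-0.3],
    [0,0,-0.12],
    [0,0,0],
    [0,0,0]
  ],
  "twist": [
    [0,0,0],
    [0,0,0],
    [0,0,0],
    [0,0,0],
    [0,0,0]
  ],
  "gripper": [0,0,0,0,0]
}}

```text
time_s: 4.08
tcp_pos: [0.4075, -0.2888, 0.0226]
ee_rot: [[0.974, -0.226, 0.002], [-0.226, -0.974, -0.001], [0.002, 0.0, -1.0]]
wrist_force: [-0.4, -0.2, -0.2]
gripper_width: 0.996
```

>>> {"op": "servo_tool", "data": {
  "slide": [
    [0,0,0],
    [0,0,0],
    [0,0,0],
    [0,0,0],
    [0,0,0],
    [0,0,0],
    [0,0,0],
    [0,0,0]
  ],
  "twist": [
    [0,0,0],
    [0,0,0],
    [0,0,0],
    [0,0,0],
    [0,0,0],
    [0,0,0],
    [0,0,0],
    [0,0,0]
  ],
  "gripper": [0.2,0.35,0.5,0.6,0.7,0.7,0.7,0.7]
}}

```text
time_s: 5.08
tcp_pos: [0.4069, -0.2885, 0.0218]
ee_rot: [[0.974, -0.227, 0.001], [-0.227, -0.974, -0.0], [0.001, 0.0, -1.0]]
wrist_force: [-0.3, 1.3, 2.8]
gripper_width: 0.312
```

```bash
python3 - <<'E'
from h import *
s=r.sense(); print(s['tcp_pos'],s['time_s'],s['gripper_width'],s['wrist_force'])
c=cap('wrist','wrist2');cap('scene','scene2')
E
```

```text
[ 0.40689952 -0.28854457  0.02177048] 5.075 0.31184330942307104 [-0.31079318  1.26305945  2.79114572]
```

View pics/wrist2.png

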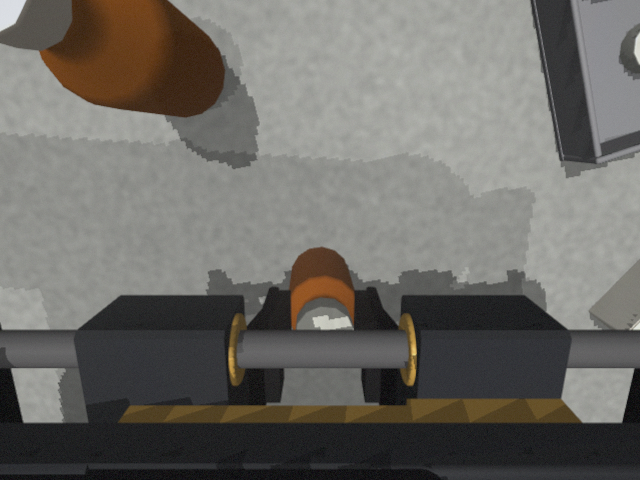

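View pics/scene2.png

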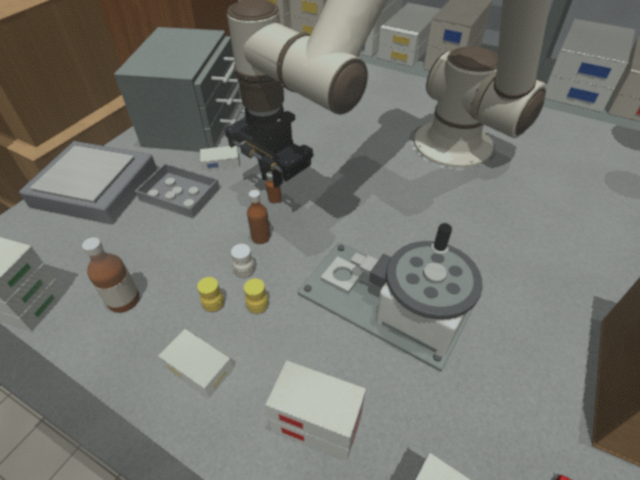

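>>> {"op": "servo_tool", "data": {
  "slide": [
    [0,0,0],
    [0,0,0],
    [0,0,0],
    [0,0,0]
  ],
  "twist": [
    [0,0,0],
    [0,0,0],
    [0,0,0],
    [0,0,0]
  ],
  "gripper": [1,1,1,1]
}}

```text
time_s: 5.68
tcp_pos: [0.4068, -0.2886, 0.0217]
ee_rot: [[0.974, -0.227, 0.001], [-0.227, -0.974, -0.0], [0.001, 0.0, -1.0]]
wrist_force: [0.2, 2.0, 5.7]
gripper_width: 0.285
```

```bash
python3 - <<'E'
from h import *
c=cap('wrist','wrist3');d=cap('scene','scene3')
a=cv2.resize(c['image'][220:420,200:440],(480,400),interpolation=cv2.INTER_CUBIC);b=cv2.resize(d['image'][130:230,220:300],(320,400),interpolation=cv2.INTER_CUBIC)
cv2.imwrite('pics/z6.png',np.hstack([a,b]))
E
```

```text
(no output)
```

View pics/z6.png

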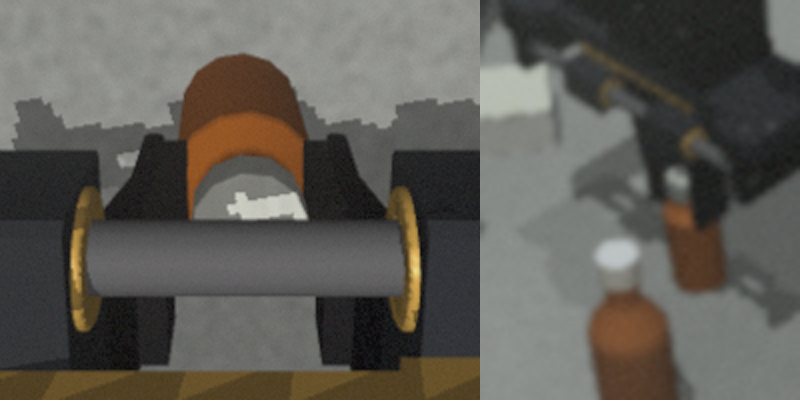

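```bash
python3 - <<'E'
from h import *
d=load('scene3'); s=r.sense(); p=np.array(s['tcp_pos']);R=np.array(s['ee_rot'])
y=R[:,1]
for nm,X in [('tcp',p),('tip+',p+.016*y),('tip-',p-.016*y),('tip+o',p+.03*y),('tip-o',p-.03*y),('base',[.4068,-.2886,0]),('top',[.4068,-.2886,.072])]:
    u=proj(d,X); print(nm,u.round(1),((u-[220,130])*4).round(0)+[480,0])
print(s['effort'],s['moment'])
E
```

```text
tcp [273.  191.3] [692. 245.]
tip+ [268.2 188.2] [673. 233.]
tip- [277.9 194.5] [711. 258.]
tip+o [264.  185.5] [656. 222.]
tip-o [282.2 197.3] [729. 269.]
base [273.8 198.5] [695. 274.]
top [271.  173.9] [684. 175.]
[-1.02710143e+00 -3.01049852e+01  1.16131783e+01  2.77690753e+00
  1.86669957e-01 -2.69057509e-04] [ 0.75373185 -0.14938309 -0.08450371]
```

>>> {"op": "servo_tool", "data": {
  "slide": [
    [0,0,0],
    [0,0,0],
    [0,0,0],
    [0,0,-0.06],
    [0,0,-0.06],
    [0,0,0],
    [0,0,0],
    [0,0,0],
    [0,0,0],
    [0,0,0],
    [0,0,0]
  ],
  "twist": [
    [0,0,0],
    [0,0,0],
    [0,0,0],
    [0,0,0],
    [0,0,0],
    [0,0,0],
    [0,0,0],
    [0,0,0],
    [0,0,0],
    [0,0,0],
    [0,0,0]
  ],
  "gripper": [0.45,0.45,0.45,0.45,0.45,0.5,0.6,0.7,0.7,0.7,0.7]
}}

```text
time_s: 7.15
tcp_pos: [0.4066, -0.2886, 0.0144]
ee_rot: [[0.974, -0.227, 0.0], [-0.227, -0.974, -0.0], [0.0, -0.0, -1.0]]
wrist_force: [0.3, -0.1, 0.3]
gripper_width: 0.346
```

```bash
python3 - <<'E'
from h import *
c=cap('wrist','wrist4');d=cap('scene','scene4')
a=cv2.resize(c['image'][220:420,200:440],(480,400),interpolation=cv2.INTER_CUBIC);b=cv2.resize(d['image'][130:230,220:300],(320,400),interpolation=cv2.INTER_CUBIC)
cv2.imwrite('pics/z7.png',np.hstack([a,b])); print(r.sense()['moment'])
E
```

```text
[ 0.20185214 -0.04710456  0.00120788]
```

View pics/z7.png

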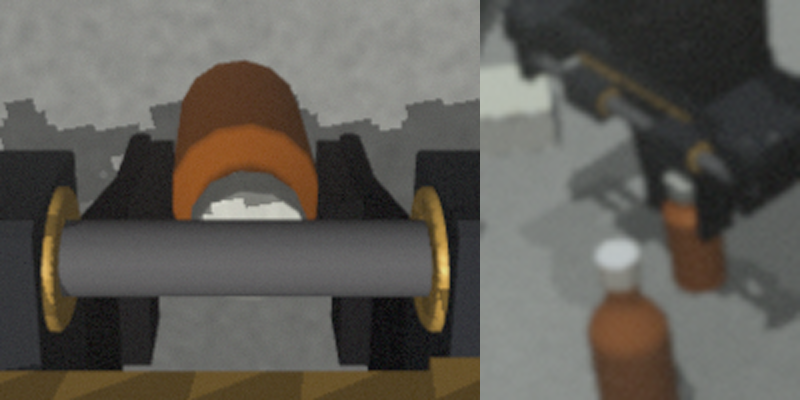

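>>> {"op": "servo_tool", "data": {
  "slide": [
    [0,0,0],
    [0,0,0],
    [0,0,0],
    [0,0,0.2],
    [0,0,0.3],
    [0,0,0.4],
    [0,0,0]
  ],
  "twist": [
    [0,0,0],
    [0,0,0],
    [0,0,0],
    [0,0,0],
    [0,0,0],
    [0,0,0],
    [0,0,0]
  ],
  "gripper": [1,1,1,1,1,1,1]
}}

```text
time_s: 8.12
tcp_pos: [0.408, -0.2892, 0.0704]
ee_rot: [[0.974, -0.227, 0.005], [-0.227, -0.974, -0.002], [0.005, 0.001, -1.0]]
wrist_force: [0.1, 0.2, -0.6]
gripper_width: 0.347
```

```bash
python3 - <<'E'
from h import *
c=cap('wrist','wrist5');d=cap('scene','scene5')
a=cv2.resize(c['image'][220:420,200:440],(480,400),interpolation=cv2.INTER_CUBIC);b=cv2.resize(d['image'][110:210,220:300],(320,400),interpolation=cv2.INTER_CUBIC)
cv2.imwrite('pics/z8.png',np.hstack([a,b])); print(r.sense()['moment'])
E
```

```text
[-0.01090625  0.04586555 -0.02467443]
```

View pics/z8.png

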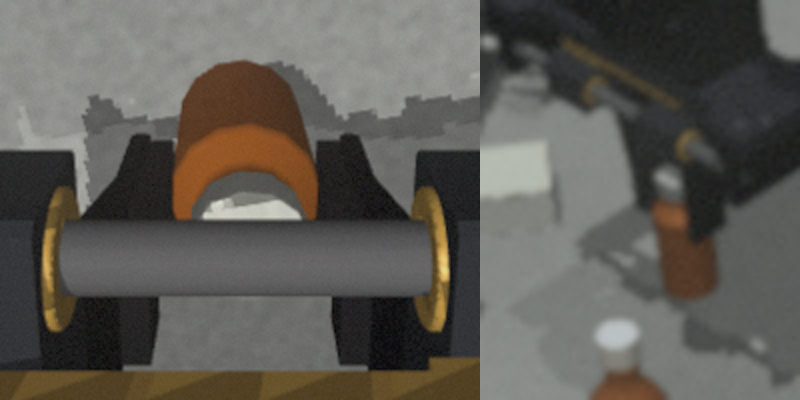

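>>> {"op": "servo_tool", "data": {
  "slide": [
    [0,0,0.7],
    [0,0,0.7],
    [0,0,0.7],
    [0.2,0.4,0],
    [0.2,0.4,0],
    [0.2,0.4,0],
    [0.3,0.5,0],
    [0.3,0.5,0],
    [0.3,0.5,0],
    [0.3,0.5,0],
    [0.2,0.4,0],
    [0.1,0.3,0]
  ],
  "twist": [
    [0,0,-0.9],
    [0,0,-0.9],
    [0,0,-0.9],
    [0,0,-0.9],
    [0,0,-0.9],
    [0,0,-0.9],
    [0,0,-0.9],
    [0,0,-0.9],
    [0,0,-0.9],
    [0,0,-0.9],
    [0,0,-0.9],
    [0,0,-0.9]
  ],
  "gripper": [1,1,1,1,1,1,1,1,1,1,1,1]
}}

```text
time_s: 9.72
tcp_pos: [0.5323, -0.0535, 0.1926]
ee_rot: [[0.207, -0.978, -0.003], [-0.978, -0.207, -0.0], [-0.0, 0.003, -1.0]]
wrist_force: [-0.2, -0.1, -0.6]
gripper_width: 0.345
```

>>> {"op": "servo_tool", "data": {
  "slide": [
    [0,0,0],
    [0,0,0]
  ],
  "twist": [
    [0,0,-0.9],
    [0,0,-0.9]
  ],
  "gripper": [1,1]
}}

```text
time_s: 9.98
tcp_pos: [0.5317, -0.0542, 0.1926]
ee_rot: [[0.02, -1.0, -0.003], [-1.0, -0.02, -0.0], [0.0, 0.003, -1.0]]
wrist_force: [0.5, 0.3, -0.1]
gripper_width: 0.344
```

>>> {"op": "servo_tool", "data": {
  "slide": [
    [0,0,0]
  ],
  "twist": [
    [0,0,0]
  ],
  "gripper": [1]
}}

```text
time_s: 10.1
tcp_pos: [0.5318, -0.0545, 0.193]
ee_rot: [[0.024, -1.0, -0.003], [-1.0, -0.024, -0.0], [0.0, 0.003, -1.0]]
wrist_force: [-0.3, 0.1, 0.2]
gripper_width: 0.339
```

>>> {"op": "servo_tool", "data": {
  "slide": [
    [0.11,0.15,0],
    [0,0,-0.5],
    [0,0,-0.5],
    [0,0,-0.35],
    [0,0,0],
    [0,0,0]
  ],
  "twist": [
    [0,0,-0.8],
    [0,0,0],
    [0,0,0],
    [0,0,0],
    [0,0,0],
    [0,0,0]
  ],
  "gripper": [1,1,1,1,1,1]
}}

```text
time_s: 10.85
tcp_pos: [0.5397, -0.0457, 0.1139]
ee_rot: [[-0.06, -0.998, 0.001], [-0.998, 0.06, -0.0], [0.0, -0.001, -1.0]]
wrist_force: [0.9, -0.3, -0.9]
gripper_width: 0.343
```

```bash
python3 - <<'E'
from h import *
for n in ['scene','wrist','top']: cap(n,n+'6')
c=load('wrist6');d=load('scene6'); s=r.sense(); print(s['tcp_pos'])
b=cv2.resize(d['image'][190:310,290:410],(600,600),interpolation=cv2.INTER_CUBIC)
cv2.imwrite('pics/z9.png',b)
E
```

```text
[ 0.53982205 -0.04548168  0.11434438]
```

View pics/z9.png

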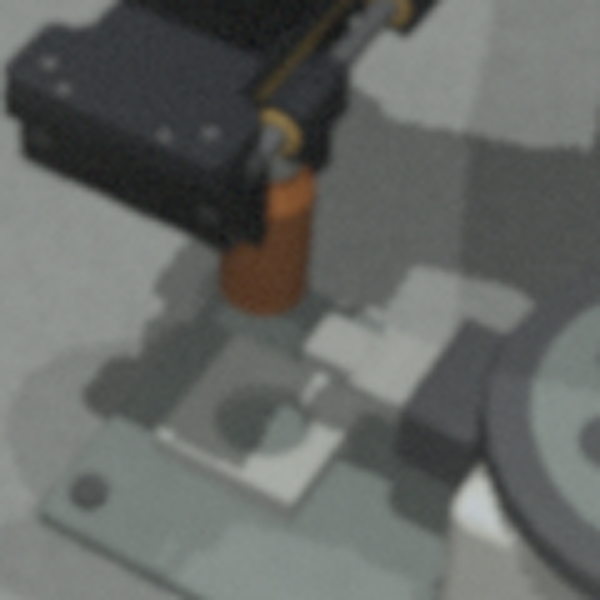

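View pics/wrist6.png

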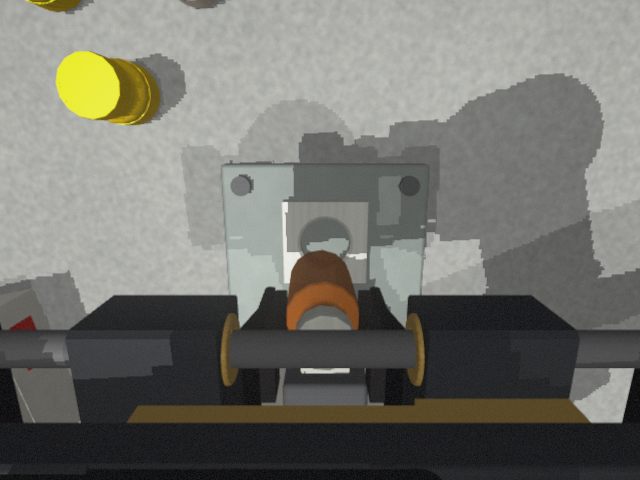

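```bash
python3 - <<'E'
from h import *
c=load('wrist6')
cv2.imwrite('pics/z10.png',cv2.resize(c['image'][190:350,260:390],None,fx=5,fy=5,interpolation=cv2.INTER_CUBIC)[:600])
E
```

```text
(no output)
```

View pics/z10.png

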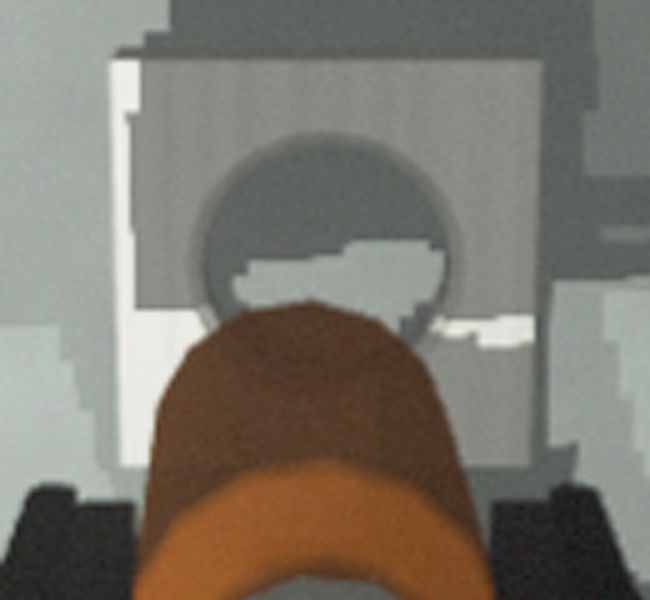

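```bash
python3 - <<'E'
from h import *
c=load('wrist6'); s=r.sense(); R=np.array(s['ee_rot'])
P=lambda x,y,z: onz(c,260+x/5,190+y/5,z)
print('block corners',[P(*q,.024).round(4) for q in [(108,60),(543,60),(120,467),(533,467)]])
q=[P(*q,.024) for q in [(108,60),(543,60),(120,467),(533,467)]]; print(np.mean(q,0))
print('rim L R T',[P(*q,.024).round(4) for q in [(190,240),(463,240),(326,130)]])
zb=s['tcp_pos'][2]-.0144
print('vial bot apex',P(308,302,zb),'shoulder L/R',P(135,597,s['tcp_pos'][2]-.0144+.05),P(492,597,s['tcp_pos'][2]-.0144+.05))
# expected for vial at tcp
v=np.array(s['tcp_pos'])
th=np.linspace(0,2*np.pi,721)
for dz in [-.0144,.0356]:
    pts=np.array([proj(c,[v[0]+.016*np.cos(t),v[1]+.016*np.sin(t),v[2]+dz]) for t in th])
    i=pts[:,1].argmin(); print('exp apex',(pts[i]-[260,190])*5,'L',(pts[:,0].min()-260)*5,'R',(pts[:,0].max()-260)*5)
E
```

```text
block corners [array([ 0.5658, -0.0752,  0.024 ]), array([ 0.5054, -0.0716,  0.024 ]), array([ 0.5693, -0.0151,  0.024 ]), array([ 0.5087, -0.0115,  0.024 ])]
[ 0.53731063 -0.04335173  0.024     ]
rim L R T [array([ 0.5564, -0.0488,  0.024 ]), array([ 0.5176, -0.0465,  0.024 ]), array([ 0.5361, -0.0635,  0.024 ])]
vial bot apex [ 0.53858293 -0.06003418  0.09994438] shoulder L/R [ 0.55342679 -0.04959344  0.14994438] [ 0.52384934 -0.04782458  0.14994438]
exp apex [304.67791235 289.16303281] L 155.1839847208177 R 454.36299933098724
exp apex [301.45702768 452.66339531] L 109.82456624497615 R 493.5067554455
```

```bash
python3 - <<'E'
from h import *
c=load('scene6'); s=r.sense()
P=lambda x,y,z: onz(c,290+x/5,190+y/5,z)
print('hole',P(261.5,419,.024))
v=np.array(s['tcp_pos']); th=np.linspace(0,2*np.pi,721)
def ell(x,y,z,rr):
    p=(np.array([proj(c,[x+rr*np.cos(t),y+rr*np.sin(t),z]) for t in th])-[290,190])*5
    return p.min(0).round(1),p.max(0).round(1)
print('vial bottom @tcp',ell(v[0],v[1],v[2]-.0144,.016))
print('vial bottom @wrist est',ell(.5396,-.0440,v[2]-.0144,.016))
print('hole .5373',ell(.5373,-.0434,.024,.018))
print('hole .5392',ell(.5392,-.0446,.024,.018))
cv2.imwrite('pics/z11.png',cv2.resize(c['image'][210:290,325:365],None,fx=10,fy=10,interpolation=cv2.INTER_CUBIC)[:600])
cv2.imwrite('pics/z11.png',cv2.resize(c['image'][230:290,320:370],None,fx=10,fy=10,interpolation=cv2.INTER_CUBIC))
E
```

```text
hole [ 0.54198423 -0.04131422  0.024     ]
vial bottom @tcp (array([215.2, 244.7]), array([305.5, 311.9]))
vial bottom @wrist est (array([219.1, 245.7]), array([309.5, 313.1]))
hole .5373 (array([215. , 371.8]), array([309.7, 446.1]))
hole .5392 (array([209.9, 374. ]), array([304.6, 448.4]))
```

View pics/z11.png

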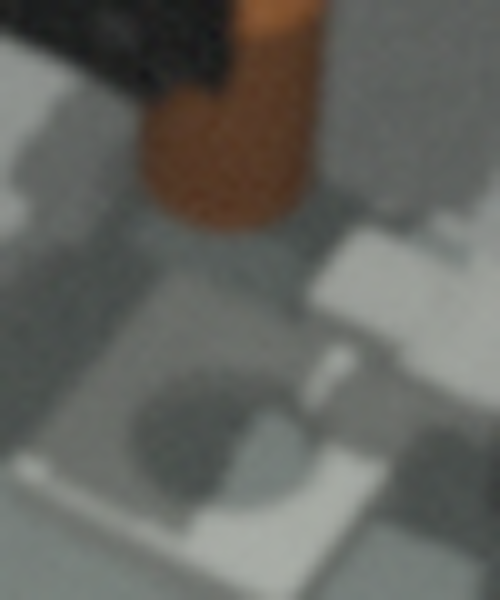

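>>> {"op": "servo_tool", "data": {
  "slide": [
    [-0.02,0,-0.25],
    [0,0,-0.25],
    [0,0,-0.25],
    [0,0,-0.25],
    [0,0,-0.07],
    [0,0,0],
    [0,0,0]
  ],
  "twist": [
    [0,0,0],
    [0,0,0],
    [0,0,0],
    [0,0,0],
    [0,0,0],
    [0,0,0],
    [0,0,0]
  ],
  "gripper": [1,1,1,1,1,1,1]
}}

```text
time_s: 11.88
tcp_pos: [0.5384, -0.0455, 0.0495]
ee_rot: [[-0.061, -0.998, 0.001], [-0.998, 0.061, 0.0], [-0.0, -0.001, -1.0]]
wrist_force: [1.0, -0.1, -1.1]
gripper_width: 0.346
```

```bash
python3 - <<'E'
from h import *
for n in ['scene','wrist','top']: cap(n,n+'7')
c=load('wrist7');d=load('scene7'); s=r.sense(); print(s['tcp_pos'],s['wrist_force'])
b=cv2.resize(d['image'][220:290,320:380],(514,600),interpolation=cv2.INTER_CUBIC)
cv2.imwrite('pics/z12.png',b)
cv2.imwrite('pics/z13.png',cv2.resize(c['image'][190:350,240:410],None,fx=4.7,fy=4.7,interpolation=cv2.INTER_CUBIC)[:600])
E
```

```text
[ 0.53826941 -0.04550066  0.04958396] [-0.38782158  0.12090922 -0.78364792]
```

View pics/z12.png

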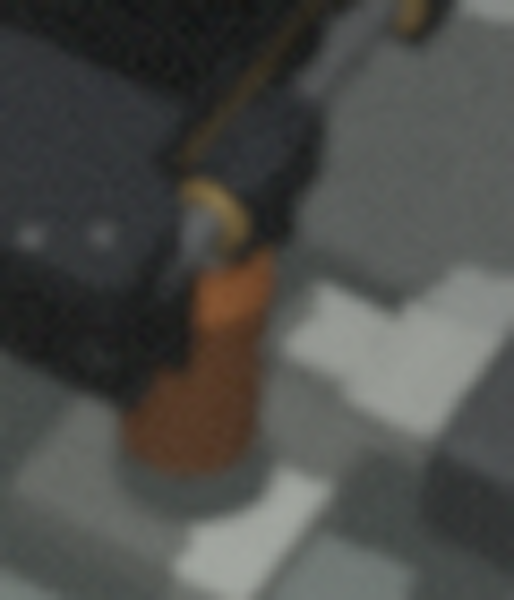

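View pics/z13.png

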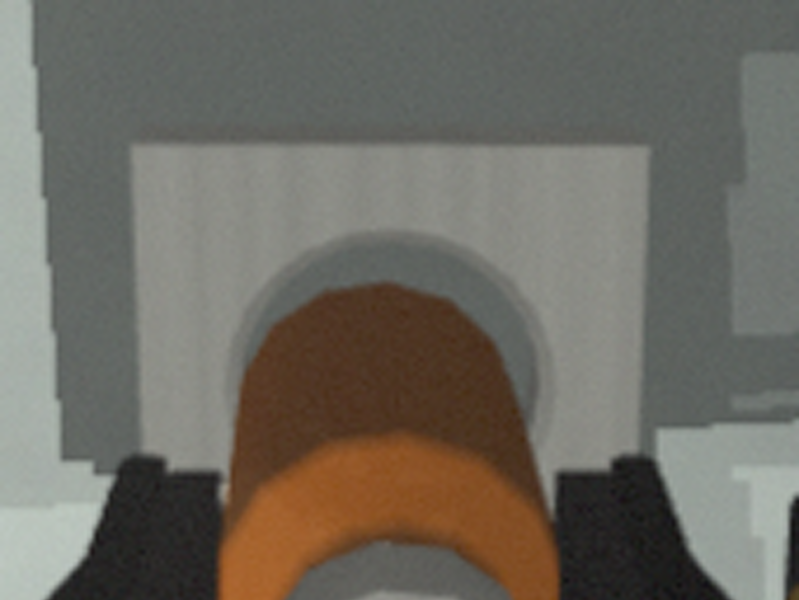

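```bash
python3 - <<'E'
from h import *
c=load('wrist7'); s=r.sense(); v=np.array(s['tcp_pos']); R=np.array(s['ee_rot'])
Q=lambda p:(np.asarray(p)-[240,190])*4.7
P=lambda x,y,z: onz(c,240+x/4.7,190+y/4.7,z)
co=[P(*q,.024) for q in [(131,145),(650,147)]]; m=np.mean(co,0); print(co, 'width',np.linalg.norm(co[0]-co[1]))
ny=np.array([-R[0,0],-R[1,0],0]); ny/=np.linalg.norm(ny); print('nest from edge',m+.03*ny)
T=P(389,231,.024); print('rim apex->centre', T+.018*ny,T+.019*ny)
zb=v[2]-.0144
A=P(386,284,zb); print('vial apex->c',A+.016*ny)
th=np.linspace(0,2*np.pi,721)
def ell(x,y,z,rr):
    p=np.array([Q(proj(c,[x+rr*np.cos(t),y+rr*np.sin(t),z])) for t in th]); i=p[:,1].argmin()
    return 'apex',p[i].round(),'LR',p[:,0].min().round(),p[:,0].max().round()
print('bottom',ell(v[0],v[1],zb,.016)); print('shoulder',ell(v[0],v[1],zb+.05,.016),'meas LR 218 560 apex 432')
print('rim',ell(.5373,-.0434,.024,.018),ell(.5373,-.0434,.024,.019))
E
```

```text
[array([ 0.5654156 , -0.07519938,  0.024     ]), array([ 0.50553998, -0.0713078 ,  0.024     ])] width 0.06000195336756073
nest from edge [ 0.5373122  -0.04330973  0.024     ]
rim apex->centre [ 0.53736585 -0.04518143  0.024     ] [ 0.53742699 -0.0441833   0.024     ]
vial apex->c [ 0.53777448 -0.04392271  0.03518396]
bottom ('apex', array([381., 271.]), 'LR', np.float64(240.0), np.float64(521.0))
shoulder ('apex', array([378., 424.]), 'LR', np.float64(198.0), np.float64(559.0)) meas LR 218 560 apex 432
rim ('apex', array([390., 246.]), 'LR', np.float64(240.0), np.float64(541.0)) ('apex', array([390., 237.]), 'LR', np.float64(232.0), np.float64(549.0))
```

>>> {"op": "servo_tool", "data": {
  "slide": [
    [0,0,-0.06],
    [0,0,-0.06],
    [0,0,-0.06],
    [0,0,-0.06],
    [0,0,-0.03],
    [0,0,-0.03],
    [0,0,0],
    [0,0,0]
  ],
  "twist": [
    [0,0,0],
    [0,0,0],
    [0,0,0],
    [0,0,0],
    [0,0,0],
    [0,0,0],
    [0,0,0],
    [0,0,0]
  ],
  "gripper": [1,1,1,1,1,1,1,1]
}}

```text
time_s: 13.02
tcp_pos: [0.538, -0.0456, 0.0311]
ee_rot: [[-0.061, -0.998, 0.0], [-0.998, 0.061, 0.0], [-0.0, -0.0, -1.0]]
wrist_force: [0.6, 0.4, 0.4]
gripper_width: 0.345
```

>>> {"op": "servo_tool", "data": {
  "slide": [
    [0,0,-0.02],
    [0,0,-0.02],
    [0,0,-0.02],
    [0,0,0],
    [0,0,0]
  ],
  "twist": [
    [0,0,0],
    [0,0,0],
    [0,0,0],
    [0,0,0],
    [0,0,0]
  ],
  "gripper": [1,1,1,1,1]
}}

```text
time_s: 13.65
tcp_pos: [0.5379, -0.0455, 0.0274]
ee_rot: [[-0.061, -0.998, -0.0], [-0.998, 0.061, -0.0], [0.0, 0.0, -1.0]]
wrist_force: [0.6, 0.2, -0.7]
gripper_width: 0.343
```

>>> {"op": "servo_tool", "data": {
  "slide": [
    [0,0,-0.01],
    [0,0,-0.01],
    [0,0,0],
    [0,0,0]
  ],
  "twist": [
    [0,0,0],
    [0,0,0],
    [0,0,0],
    [0,0,0]
  ],
  "gripper": [1,1,1,1]
}}

```text
time_s: 14.15
tcp_pos: [0.5379, -0.0456, 0.0263]
ee_rot: [[-0.061, -0.998, 0.0], [-0.998, 0.061, -0.0], [0.0, -0.0, -1.0]]
wrist_force: [0.2, 0.5, 0.2]
gripper_width: 0.345
```

>>> {"op": "servo_tool", "data": {
  "slide": [
    [0,0,-0.01],
    [0,0,-0.01],
    [0,0,0]
  ],
  "twist": [
    [0,0,0],
    [0,0,0],
    [0,0,0]
  ],
  "gripper": [1,1,1]
}}

```text
time_s: 14.52
tcp_pos: [0.5383, -0.0456, 0.0261]
ee_rot: [[-0.061, -0.998, 0.001], [-0.998, 0.061, -0.0], [0.0, -0.001, -1.0]]
wrist_force: [-1.9, -0.2, 7.4]
gripper_width: 0.349
```

>>> {"op": "servo_tool", "data": {
  "slide": [
    [0,0,0],
    [0,0,0],
    [0,0,0],
    [0,0,0],
    [0,0,0],
    [0,0,0]
  ],
  "twist": [
    [0,0,0],
    [0,0,0],
    [0,0,0],
    [0,0,0],
    [0,0,0],
    [0,0,0]
  ],
  "gripper": [0.6,0.55,0.5,0.4,0.3,0.3]
}}

```text
time_s: 15.28
tcp_pos: [0.5379, -0.0456, 0.025]
ee_rot: [[-0.061, -0.998, -0.0], [-0.998, 0.061, 0.0], [0.0, 0.0, -1.0]]
wrist_force: [-0.2, -0.6, 0.4]
gripper_width: 0.68
```

>>> {"op": "servo_tool", "data": {
  "slide": [
    [0,0,0.1],
    [0,0,0.3],
    [0,0,0.6],
    [0,0,0.7],
    [0,0,0.7],
    [0,0,0.6],
    [0,0,0],
    [0,0,0]
  ],
  "twist": [
    [0,0,0],
    [0,0,0],
    [0,0,0],
    [0,0,0],
    [0,0,0],
    [0,0,0],
    [0,0,0],
    [0,0,0]
  ],
  "gripper": [0.3,0.3,0.3,0.3,0.3,0.3,0.3,0.3]
}}

```text
time_s: 16.27
tcp_pos: [0.5373, -0.0455, 0.2047]
ee_rot: [[-0.061, -0.998, -0.001], [-0.998, 0.061, 0.0], [-0.0, 0.001, -1.0]]
wrist_force: [0.1, 0.6, -0.2]
gripper_width: 0.699
```

```bash
python3 - <<'E'
from h import *
for n in ['scene','wrist']: cap(n,n+'8')
c=load('wrist8');d=load('scene8')
a=cv2.resize(c['image'][150:420,200:440],(400,450)); b=cv2.resize(d['image'][210:300,310:390],(400,450),interpolation=cv2.INTER_CUBIC)
cv2.imwrite('pics/z14.png',np.hstack([a,b]))
E
```

```text
(no output)
```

View pics/z14.png

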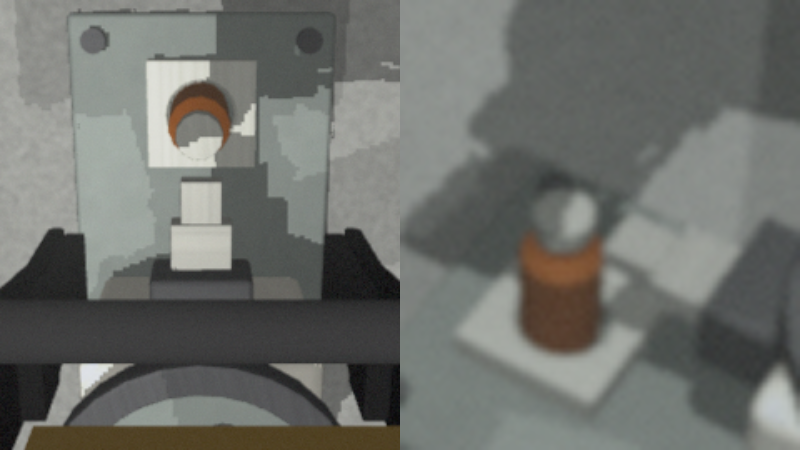

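>>> {"op": "servo_tool", "data": {
  "slide": [
    [0,0,0.4],
    [0,0,0.4],
    [0,0,0],
    [0,0,0],
    [0,0,0],
    [0,0,0],
    [-0.1,0.3,0],
    [-0.1,0.4,0],
    [-0.2,0.5,0],
    [-0.2,0.5,0],
    [-0.1,0.5,0],
    [-0.1,0.3,0]
  ],
  "twist": [
    [0,0,1],
    [0,0,1],
    [0,0,1],
    [0,0,1],
    [0,0,1],
    [0,0,1],
    [0,0,1],
    [0,0,1],
    [0,0,1],
    [0,0,1],
    [0,0,1],
    [0,0,1]
  ],
  "gripper": [0.3,0.3,0.3,0.3,0.3,0.3,0.3,0.3,0.3,0.3,0.3,0.3]
}}

```text
time_s: 17.88
tcp_pos: [0.4891, 0.1054, 0.2518]
ee_rot: [[0.932, -0.362, -0.002], [-0.362, -0.932, -0.001], [-0.002, 0.002, -1.0]]
wrist_force: [-0.2, 0.4, -0.8]
gripper_width: 0.701
```

>>> {"op": "servo_tool", "data": {
  "slide": [
    [0,0,0],
    [0,0,0],
    [0,0,0],
    [0,0,0],
    [0,0,0],
    [0,0,0],
    [0,0,0],
    [0,0,0]
  ],
  "twist": [
    [0,0,1],
    [0,0,1],
    [0,0,1],
    [0,0,1],
    [0,0,1],
    [0,0,0.5],
    [0,0,0],
    [0,0,0]
  ],
  "gripper": [0.3,0.3,0.3,0.3,0.3,0.3,0.3,0.3]
}}

```text
time_s: 18.88
tcp_pos: [0.4897, 0.1043, 0.2524]
ee_rot: [[0.98, 0.198, -0.001], [0.198, -0.98, -0.001], [-0.001, 0.0, -1.0]]
wrist_force: [-0.0, -0.5, 0.7]
gripper_width: 0.7
```

```bash
python3 - <<'E'
from h import *
c=cap('wrist','wrist9'); s=r.sense(); print(s['tcp_pos'],np.round(s['joints'],1),np.degrees(np.arctan2(s['ee_rot'][1][1],s['ee_rot'][0][1])))
print(proj(c,[.49,.109,.182]),proj(c,[.5483,.1208,.142]))
E
```

```text
[0.48976181 0.10435037 0.25261267] [ 30.6   7.5 -10.5   0.  -72.   70.8] -78.5439936848675
[315.19079037 244.8525387 ] [315.61667316 150.68844695]
```

View pics/wrist9.png

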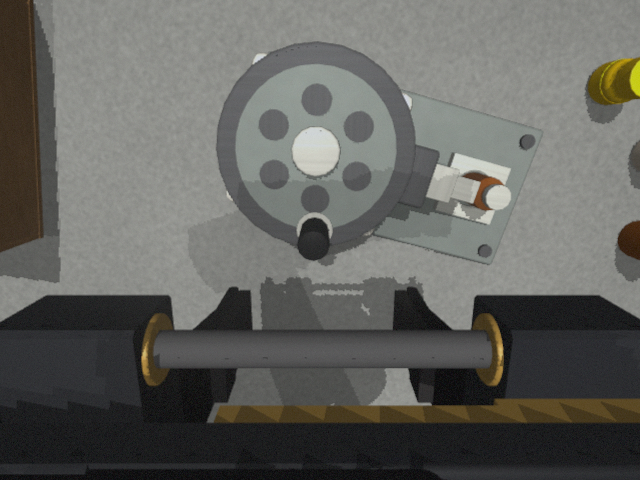

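>>> {"op": "servo_tool", "data": {
  "slide": [
    [0,0.08,-0.3],
    [0,0,-0.4],
    [0,0,-0.4],
    [0,0,-0.4],
    [0,0,-0.3],
    [0,0,0],
    [0,0,0]
  ],
  "twist": [
    [0,0,0],
    [0,0,0],
    [0,0,0],
    [0,0,0],
    [0,0,0],
    [0,0,0],
    [0,0,0]
  ],
  "gripper": [0.3,0.3,0.3,0.3,0.3,0.3,0.3]
}}

```text
time_s: 19.8
tcp_pos: [0.4905, 0.1094, 0.1458]
ee_rot: [[0.98, 0.199, 0.001], [0.199, -0.98, 0.0], [0.001, -0.0, -1.0]]
wrist_force: [0.3, 0.0, -0.7]
gripper_width: 0.7
```

>>> {"op": "servo_tool", "data": {
  "slide": [
    [0,0,-0.03],
    [0,0,0],
    [0,0,0],
    [0,0,0],
    [0,0,0],
    [0,0,0],
    [0,0,0],
    [0,0,0]
  ],
  "twist": [
    [0,0,0],
    [0,0,0],
    [0,0,0],
    [0,0,0],
    [0,0,0],
    [0,0,0],
    [0,0,0],
    [0,0,0]
  ],
  "gripper": [0.5,0.6,0.7,0.8,1,1,1,1]
}}

```text
time_s: 20.8
tcp_pos: [0.49, 0.1096, 0.1434]
ee_rot: [[0.98, 0.199, 0.0], [0.199, -0.98, 0.001], [0.0, -0.0, -1.0]]
wrist_force: [-1.3, 2.7, 1.7]
gripper_width: 0.239
```

```bash
python3 - <<'E'
from h import *
c=cap('scene','scene10'); s=r.sense(); print(s['tcp_pos'],s['wrist_force'],s['gripper_width'],s['moment'])
cv2.imwrite('pics/z15.png',cv2.resize(c['image'][170:310,370:510],(600,600),interpolation=cv2.INTER_CUBIC))
E
```

```text
[0.48998175 0.1095581  0.14333761] [-0.47026236  2.82244065  1.88924868] 0.23619140519754217 [0.89765517 0.39365519 0.0325147 ]
```

View pics/z15.png

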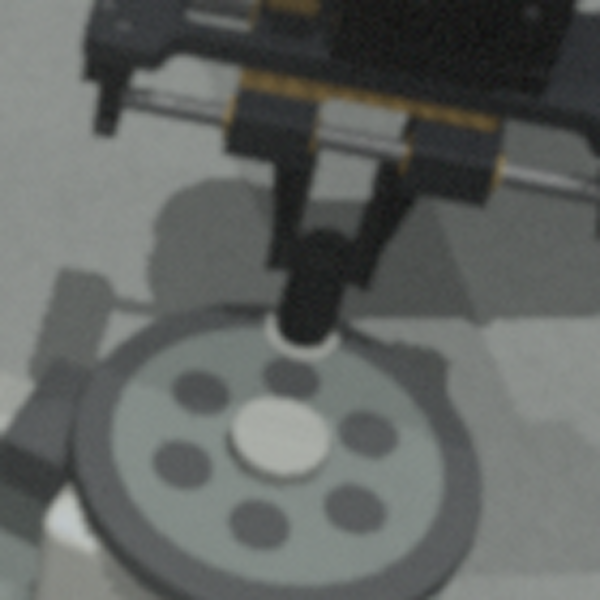

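```bash
cat >> h.py <<'E'
HUB=np.array([.5483,.1208])
def st():
    s=r.sense(); p=np.array(s['tcp_pos'])[:2]-HUB; ph=np.arctan2(p[1],p[0])%(2*np.pi)
    f=np.array(s['wrist_force']); tg=np.array([np.sin(ph),-np.cos(ph)]); rd=np.array([np.cos(ph),np.sin(ph)])
    yaw=np.degrees(np.arctan2(s['ee_rot'][1][1],s['ee_rot'][0][1]))
    return s,ph,np.linalg.norm(p),-f[:2]@tg,f[:2]@rd,yaw
def plan(n,step=3.0,rt=.0595):
    s,ph,rr,ft,fr,yaw=st()
    print(f"t{s['time_s']:.2f} phi {np.degrees(ph):.1f} turned {np.radians(190.9)-ph:.3f} r {rr*1e3:.1f} Ftan {ft:.1f} Frad {fr:.1f} yaw {yaw:.1f} z {s['tcp_pos'][2]:.4f} Fz {s['wrist_force'][2]:.1f} w {s['gripper_width']:.3f}")
    prev=np.array(s['tcp_pos'])[:2]; rows=[]
    for i in range(1,n+1):
        a=ph-np.radians(step)*i; q=HUB+(rr+(rt-rr)*i/n)*np.array([np.cos(a),np.sin(a)])
        d=np.round((q-prev)/.06,3); rows.append(d.tolist()+[0]); prev=prev+d*.06
    yt=np.degrees(ph)-step*n+90-360
    print(rows,'twist/row',round((yt-yaw)/6/n,3))
E
python3 -c "
from h import *
plan(4)"
```

```text
t20.85 phi 190.9 turned -0.000 r 59.4 Ftan -2.9 Frad -0.1 yaw -78.5 z 0.1433 Fz 1.9 w 0.236
[[-0.009, 0.051, 0], [-0.006, 0.052, 0], [-0.004, 0.051, 0], [-0.001, 0.052, 0]] twist/row -0.524
```

>>> {"op": "servo_tool", "data": {
  "slide": [
    [-0.01,0.05,0],
    [-0.01,0.05,0],
    [0,0.05,0],
    [0,0.05,0]
  ],
  "twist": [
    [0,0,-0.5],
    [0,0,-0.5],
    [0,0,-0.5],
    [0,0,-0.5]
  ],
  "gripper": [1,1,1,1]
}}

```text
time_s: 21.35
tcp_pos: [0.4885, 0.1193, 0.1432]
ee_rot: [[1.0, -0.011, -0.001], [-0.011, -1.0, -0.004], [-0.001, 0.004, -1.0]]
wrist_force: [0.2, -3.4, 1.3]
gripper_width: 0.238
```

```bash
python3 -c "
from h import *
plan(3)"
```

```text
t21.35 phi 181.4 turned 0.165 r 59.8 Ftan 3.4 Frad -0.1 yaw -90.6 z 0.1432 Fz 1.3 w 0.238
[[0.002, 0.052, 0], [0.004, 0.052, 0], [0.007, 0.052, 0]] twist/row -0.387
```

>>> {"op": "servo_tool", "data": {
  "slide": [
    [0.002,0.052,0],
    [0.004,0.052,0],
    [0.007,0.052,0]
  ],
  "twist": [
    [0,0,-0.45],
    [0,0,-0.45],
    [0,0,-0.45]
  ],
  "gripper": [1,1,1]
}}

```text
time_s: 21.72
tcp_pos: [0.4889, 0.1284, 0.1432]
ee_rot: [[0.988, -0.151, -0.002], [-0.151, -0.988, -0.004], [-0.001, 0.004, -1.0]]
wrist_force: [-0.5, -2.0, 0.9]
gripper_width: 0.237
```

```bash
python3 -c "
from h import *
plan(3)"
```

```text
t21.73 phi 172.7 turned 0.318 r 59.9 Ftan 2.0 Frad 0.2 yaw -98.7 z 0.1432 Fz 0.9 w 0.237
[[0.01, 0.051, 0], [0.013, 0.051, 0], [0.016, 0.049, 0]] twist/row -0.424
```

>>> {"op": "servo_tool", "data": {
  "slide": [
    [0.01,0.051,0],
    [0.013,0.051,0],
    [0.016,0.049,0]
  ],
  "twist": [
    [0,0,-0.45],
    [0,0,-0.45],
    [0,0,-0.45]
  ],
  "gripper": [1,1,1]
}}

```text
time_s: 22.1
tcp_pos: [0.4907, 0.1373, 0.1431]
ee_rot: [[0.957, -0.289, -0.003], [-0.289, -0.957, -0.005], [-0.002, 0.005, -1.0]]
wrist_force: [-1.1, -3.5, 3.2]
gripper_width: 0.237
```

```bash
python3 -c "
from h import *
plan(3)"
```

```text
t22.10 phi 164.0 turned 0.470 r 60.0 Ftan 3.6 Frad 0.1 yaw -106.8 z 0.1431 Fz 3.2 w 0.237
[[0.018, 0.049, 0], [0.021, 0.048, 0], [0.023, 0.047, 0]] twist/row -0.456
```

>>> {"op": "servo_tool", "data": {
  "slide": [
    [0.018,0.049,0],
    [0.021,0.048,0],
    [0.023,0.047,0]
  ],
  "twist": [
    [0,0,-0.47],
    [0,0,-0.47],
    [0,0,-0.47]
  ],
  "gripper": [1,1,1]
}}

```text
time_s: 22.48
tcp_pos: [0.4939, 0.146, 0.1431]
ee_rot: [[0.904, -0.427, -0.004], [-0.427, -0.904, -0.005], [-0.002, 0.006, -1.0]]
wrist_force: [-2.6, -2.4, 3.6]
gripper_width: 0.236
```

```bash
python3 -c "
from h import *
plan(3)"
```

```text
t22.48 phi 155.1 turned 0.625 r 59.9 Ftan 3.3 Frad 1.4 yaw -115.3 z 0.1431 Fz 3.6 w 0.236
[[0.025, 0.046, 0], [0.028, 0.044, 0], [0.03, 0.042, 0]] twist/row -0.479
```

>>> {"op": "servo_tool", "data": {
  "slide": [
    [0.025,0.046,0],
    [0.028,0.044,0],
    [0.03,0.042,0]
  ],
  "twist": [
    [0,0,-0.48],
    [0,0,-0.48],
    [0,0,-0.48]
  ],
  "gripper": [1,1,1]
}}

```text
time_s: 22.85
tcp_pos: [0.4986, 0.1542, 0.1431]
ee_rot: [[0.83, -0.558, -0.005], [-0.558, -0.83, -0.004], [-0.002, 0.006, -1.0]]
wrist_force: [-4.2, -1.6, 4.5]
gripper_width: 0.239
```

```bash
python3 -c "
from h import *
plan(3)"
```

```text
t22.85 phi 146.1 turned 0.782 r 59.9 Ftan 3.6 Frad 2.6 yaw -123.9 z 0.1431 Fz 4.5 w 0.239
[[0.032, 0.041, 0], [0.034, 0.04, 0], [0.036, 0.037, 0]] twist/row -0.498
```

```bash
python3 -c "
from h import *
plan(3,3.0,.0607)"
```

```text
t22.85 phi 146.1 turned 0.782 r 59.9 Ftan 3.6 Frad 2.6 yaw -123.9 z 0.1431 Fz 4.5 w 0.239
[[0.027, 0.045, 0], [0.029, 0.044, 0], [0.031, 0.043, 0]] twist/row -0.498
```

>>> {"op": "servo_tool", "data": {
  "slide": [
    [0.027,0.045,0],
    [0.029,0.044,0],
    [0.031,0.043,0]
  ],
  "twist": [
    [0,0,-0.5],
    [0,0,-0.5],
    [0,0,-0.5]
  ],
  "gripper": [1,1,1]
}}

```text
time_s: 23.22
tcp_pos: [0.5042, 0.162, 0.143]
ee_rot: [[0.732, -0.681, -0.004], [-0.681, -0.732, -0.004], [0.0, 0.006, -1.0]]
wrist_force: [-2.2, -3.0, 3.1]
gripper_width: 0.237
```

```bash
python3 -c "
from h import *
plan(3,3.0,.0610)"
```

```text
t23.23 phi 136.9 turned 0.942 r 60.3 Ftan 3.7 Frad -0.4 yaw -132.9 z 0.1430 Fz 3.1 w 0.237
[[0.034, 0.04, 0], [0.037, 0.039, 0], [0.039, 0.036, 0]] twist/row -0.507
```

>>> {"op": "servo_tool", "data": {
  "slide": [
    [0.036,0.039,0],
    [0.038,0.037,0]
  ],
  "twist": [
    [0,0,-0.5],
    [0,0,-0.5]
  ],
  "gripper": [1,1]
}}

```text
time_s: 23.48
tcp_pos: [0.5087, 0.1665, 0.143]
ee_rot: [[0.657, -0.754, -0.004], [-0.754, -0.657, -0.004], [0.001, 0.006, -1.0]]
wrist_force: [-2.9, -3.4, 3.5]
gripper_width: 0.235
```

```bash
python3 -c "
from h import *
plan(2,3.0,.0605)"
```

```text
t23.48 phi 130.9 turned 1.047 r 60.5 Ftan 4.5 Frad -0.6 yaw -138.9 z 0.1430 Fz 3.5 w 0.235
[[0.041, 0.034, 0], [0.042, 0.031, 0]] twist/row -0.511
```

>>> {"op": "servo_tool", "data": {
  "slide": [
    [0.041,0.033,0],
    [0.042,0.031,0]
  ],
  "twist": [
    [0,0,-0.5],
    [0,0,-0.5]
  ],
  "gripper": [1,1]
}}

```text
time_s: 23.72
tcp_pos: [0.5136, 0.1704, 0.1429]
ee_rot: [[0.575, -0.818, -0.004], [-0.818, -0.575, -0.004], [0.001, 0.006, -1.0]]
wrist_force: [-2.3, -2.3, 2.9]
gripper_width: 0.234
```

```bash
python3 -c "
from h import *
plan(2,3.0,.0605)"
```

```text
t23.73 phi 125.0 turned 1.151 r 60.5 Ftan 3.2 Frad -0.6 yaw -144.9 z 0.1429 Fz 2.9 w 0.234
[[0.044, 0.029, 0], [0.045, 0.027, 0]] twist/row -0.51
```

>>> {"op": "servo_tool", "data": {
  "slide": [
    [0.044,0.029,0],
    [0.045,0.027,0]
  ],
  "twist": [
    [0,0,-0.5],
    [0,0,-0.5]
  ],
  "gripper": [1,1]
}}

```text
time_s: 23.98
tcp_pos: [0.519, 0.1738, 0.1429]
ee_rot: [[0.486, -0.874, -0.004], [-0.874, -0.486, -0.004], [0.002, 0.006, -1.0]]
wrist_force: [-3.2, -2.9, 4.0]
gripper_width: 0.235
```

```bash
python3 -c "
from h import *
plan(2,3.0,.0605)"
```

```text
t23.98 phi 119.0 turned 1.255 r 60.6 Ftan 4.2 Frad -1.0 yaw -150.9 z 0.1429 Fz 4.0 w 0.235
[[0.047, 0.024, 0], [0.049, 0.021, 0]] twist/row -0.508
```

>>> {"op": "servo_tool", "data": {
  "slide": [
    [0.047,0.024,0],
    [0.048,0.021,0]
  ],
  "twist": [
    [0,0,-0.5],
    [0,0,-0.5]
  ],
  "gripper": [1,1]
}}

```text
time_s: 24.22
tcp_pos: [0.5228, 0.1758, 0.1427]
ee_rot: [[0.392, -0.92, -0.008], [-0.92, -0.392, -0.006], [0.002, 0.01, -1.0]]
wrist_force: [-7.1, -1.0, 6.0]
gripper_width: 0.238
```

```bash
python3 -c "
from h import *
plan(2,3.0,.0605)"
```

```text
t24.23 phi 114.9 turned 1.327 r 60.7 Ftan 6.8 Frad 2.1 yaw -156.9 z 0.1427 Fz 6.0 w 0.238
[[0.049, 0.02, 0], [0.05, 0.017, 0]] twist/row -0.347
```

>>> {"op": "servo_tool", "data": {
  "slide": [
    [0.049,0.02,0],
    [0.05,0.017,0]
  ],
  "twist": [
    [0,0,-0.4],
    [0,0,-0.4]
  ],
  "gripper": [1,1]
}}

```text
time_s: 24.48
tcp_pos: [0.5285, 0.1782, 0.1427]
ee_rot: [[0.314, -0.95, -0.009], [-0.95, -0.314, -0.005], [0.003, 0.01, -1.0]]
wrist_force: [-8.2, -1.6, 5.9]
gripper_width: 0.238
```

```bash
python3 -c "
from h import *
plan(2,3.0,.061)"
```

```text
t24.48 phi 109.0 turned 1.429 r 60.7 Ftan 8.3 Frad 1.2 yaw -161.7 z 0.1427 Fz 5.9 w 0.238
[[0.05, 0.018, 0], [0.051, 0.016, 0]] twist/row -0.438
```

>>> {"op": "servo_tool", "data": {
  "slide": [
    [0.05,0.018,0],
    [0.051,0.016,0]
  ],
  "twist": [
    [0,0,-0.45],
    [0,0,-0.45]
  ],
  "gripper": [1,1]
}}

```text
time_s: 24.72
tcp_pos: [0.5342, 0.1801, 0.1425]
ee_rot: [[0.223, -0.975, -0.009], [-0.975, -0.223, -0.006], [0.004, 0.01, -1.0]]
wrist_force: [-8.2, -1.9, 5.2]
gripper_width: 0.238
```

```bash
python3 -c "
from h import *
plan(2,3.0,.061)"
```

```text
t24.73 phi 103.3 turned 1.528 r 60.9 Ftan 8.4 Frad 0.1 yaw -167.1 z 0.1425 Fz 5.2 w 0.238
[[0.052, 0.011, 0], [0.052, 0.009, 0]] twist/row -0.46
```

>>> {"op": "servo_tool", "data": {
  "slide": [
    [0.052,0.011,0],
    [0.052,0.009,0]
  ],
  "twist": [
    [0,0,-0.46],
    [0,0,-0.46]
  ],
  "gripper": [1,1]
}}

```text
time_s: 24.98
tcp_pos: [0.5401, 0.1813, 0.1424]
ee_rot: [[0.128, -0.992, -0.01], [-0.992, -0.128, -0.006], [0.004, 0.011, -1.0]]
wrist_force: [-8.6, -0.5, 6.6]
gripper_width: 0.236
```

```bash
python3 -c "
from h import *
plan(2,3.0,.061)"
```

```text
t24.98 phi 97.7 turned 1.627 r 61.1 Ftan 8.6 Frad 0.7 yaw -172.7 z 0.1424 Fz 6.6 w 0.236
[[0.053, 0.005, 0], [0.053, 0.003, 0]] twist/row -0.469
```

>>> {"op": "servo_tool", "data": {
  "slide": [
    [0.053,0.006,0],
    [0.053,0.004,0]
  ],
  "twist": [
    [0,0,-0.47],
    [0,0,-0.47]
  ],
  "gripper": [1,1]
}}

```text
time_s: 25.22
tcp_pos: [0.546, 0.182, 0.1423]
ee_rot: [[0.03, -1.0, -0.011], [-1.0, -0.029, -0.006], [0.005, 0.011, -1.0]]
wrist_force: [-9.1, 0.2, 6.3]
gripper_width: 0.231
```

```bash
python3 -c "
from h import *
plan(2,3.0,.0613)"
```

```text
t25.23 phi 92.2 turned 1.723 r 61.2 Ftan 9.1 Frad 0.5 yaw -178.3 z 0.1423 Fz 6.3 w 0.231
[[0.053, 0.001, 0], [0.054, -0.001, 0]] twist/row -0.459
```

>>> {"op": "servo_tool", "data": {
  "slide": [
    [0.053,0.001,0],
    [0.053,-0.001,0]
  ],
  "twist": [
    [0,0,-0.47],
    [0,0,-0.47]
  ],
  "gripper": [1,1]
}}

```text
time_s: 25.48
tcp_pos: [0.5519, 0.1821, 0.1422]
ee_rot: [[-0.069, -0.998, -0.012], [-0.998, 0.069, -0.006], [0.007, 0.012, -1.0]]
wrist_force: [-11.0, -0.4, 6.3]
gripper_width: 0.236
```

```bash
python3 -c "
from h import *
plan(2,3.0,.0613)"
```

```text
t25.48 phi 86.7 turned 1.819 r 61.4 Ftan 10.9 Frad -1.1 yaw 176.0 z 0.1422 Fz 6.3 w 0.236
[[0.053, -0.005, 0], [0.053, -0.008, 0]] twist/row -30.447
```

>>> {"op": "servo_tool", "data": {
  "slide": [
    [0.053,-0.005,0],
    [0.053,-0.008,0]
  ],
  "twist": [
    [0,0,-0.46],
    [0,0,-0.46]
  ],
  "gripper": [1,1]
}}

```text
time_s: 25.72
tcp_pos: [0.5579, 0.1815, 0.1421]
ee_rot: [[-0.165, -0.986, -0.013], [-0.986, 0.165, -0.005], [0.007, 0.012, -1.0]]
wrist_force: [-12.4, 0.9, 6.7]
gripper_width: 0.233
```

```bash
python3 -c "
from h import *
plan(2,3.0,.0613)"
```

```text
t25.73 phi 81.1 turned 1.917 r 61.5 Ftan 12.4 Frad -1.1 yaw 170.5 z 0.1421 Fz 6.7 w 0.233
[[0.052, -0.011, 0], [0.052, -0.014, 0]] twist/row -30.455
```

>>> {"op": "servo_tool", "data": {
  "slide": [
    [0.052,-0.011,0],
    [0.052,-0.014,0]
  ],
  "twist": [
    [0,0,-0.46],
    [0,0,-0.46]
  ],
  "gripper": [1,1]
}}

```text
time_s: 25.98
tcp_pos: [0.5639, 0.1804, 0.1421]
ee_rot: [[-0.259, -0.966, -0.013], [-0.966, 0.259, -0.005], [0.008, 0.011, -1.0]]
wrist_force: [-13.2, 2.6, 8.2]
gripper_width: 0.235
```

```bash
python3 -c "
from h import *
plan(2,3.0,.0613)"
```

```text
t25.98 phi 75.4 turned 2.017 r 61.6 Ftan 13.4 Frad -0.8 yaw 165.0 z 0.1421 Fz 8.2 w 0.235
[[0.051, -0.017, 0], [0.05, -0.02, 0]] twist/row -30.471
```

>>> {"op": "servo_tool", "data": {
  "slide": [
    [0.051,-0.017,0],
    [0.05,-0.02,0]
  ],
  "twist": [
    [0,0,-0.46],
    [0,0,-0.46]
  ],
  "gripper": [1,1]
}}

```text
time_s: 26.22
tcp_pos: [0.5699, 0.1785, 0.142]
ee_rot: [[-0.35, -0.937, -0.013], [-0.937, 0.35, -0.004], [0.008, 0.011, -1.0]]
wrist_force: [-12.9, 3.1, 6.2]
gripper_width: 0.234
```

```bash
python3 -c "
from h import *
plan(2,3.0,.0613)"
```

```text
t26.23 phi 69.4 turned 2.120 r 61.7 Ftan 13.1 Frad -1.6 yaw 159.5 z 0.1420 Fz 6.2 w 0.234
[[0.049, -0.023, 0], [0.047, -0.025, 0]] twist/row -30.504
```

>>> {"op": "servo_tool", "data": {
  "slide": [
    [0.049,-0.023,0],
    [0.047,-0.025,0]
  ],
  "twist": [
    [0,0,-0.48],
    [0,0,-0.48]
  ],
  "gripper": [1,1]
}}

```text
time_s: 26.48
tcp_pos: [0.576, 0.1759, 0.142]
ee_rot: [[-0.442, -0.897, -0.012], [-0.897, 0.443, -0.003], [0.009, 0.009, -1.0]]
wrist_force: [-12.4, 3.2, 6.5]
gripper_width: 0.237
```

```bash
python3 -c "
from h import *
plan(2,3.0,.0613)"
```

```text
t26.48 phi 63.3 turned 2.227 r 61.7 Ftan 12.5 Frad -2.7 yaw 153.7 z 0.1420 Fz 6.5 w 0.237
[[0.046, -0.028, 0], [0.044, -0.031, 0]] twist/row -30.535
```

>>> {"op": "servo_tool", "data": {
  "slide": [
    [0.046,-0.028,0],
    [0.044,-0.031,0]
  ],
  "twist": [
    [0,0,-0.5],
    [0,0,-0.5]
  ],
  "gripper": [1,1]
}}

```text
time_s: 26.72
tcp_pos: [0.582, 0.1726, 0.1421]
ee_rot: [[-0.534, -0.846, -0.011], [-0.846, 0.534, -0.003], [0.009, 0.008, -1.0]]
wrist_force: [-10.2, 2.1, 5.6]
gripper_width: 0.239
```

```bash
python3 -c "
from h import *
plan(2,3.0,.0613)"
```

```text
t26.73 phi 56.9 turned 2.338 r 61.8 Ftan 9.7 Frad -3.7 yaw 147.7 z 0.1421 Fz 5.6 w 0.239
[[0.042, -0.034, 0], [0.04, -0.036, 0]] twist/row -30.567
```

>>> {"op": "servo_tool", "data": {
  "slide": [
    [0,0,0]
  ],
  "twist": [
    [0,0,0]
  ],
  "gripper": [1]
}}

```text
time_s: 26.85
tcp_pos: [0.5827, 0.1722, 0.1421]
ee_rot: [[-0.533, -0.846, -0.01], [-0.846, 0.533, -0.004], [0.008, 0.006, -1.0]]
wrist_force: [-8.8, 0.4, 4.3]
gripper_width: 0.236
```

```bash
python3 -c "
from h import *
plan(2,3.0,.0613)"
```

```text
t26.85 phi 56.2 turned 2.351 r 61.8 Ftan 7.6 Frad -4.6 yaw 147.8 z 0.1421 Fz 4.3 w 0.236
[[0.042, -0.034, 0], [0.039, -0.037, 0]] twist/row -30.633
```

>>> {"op": "servo_tool", "data": {
  "slide": [
    [-0.02,0.005,0],
    [-0.02,0.005,0],
    [0,0,0]
  ],
  "twist": [
    [0,0,0],
    [0,0,0],
    [0,0,0]
  ],
  "gripper": [1,1,1]
}}

```text
time_s: 27.22
tcp_pos: [0.5819, 0.1724, 0.1424]
ee_rot: [[-0.532, -0.847, -0.006], [-0.847, 0.532, -0.004], [0.007, 0.003, -1.0]]
wrist_force: [-5.3, -1.0, 1.9]
gripper_width: 0.235
```

```bash
python3 -c "
from h import *
plan(2,3.0,.0613)"
```

```text
t27.23 phi 56.9 turned 2.339 r 61.6 Ftan 3.9 Frad -3.7 yaw 147.8 z 0.1424 Fz 1.9 w 0.235
[[0.043, -0.032, 0], [0.041, -0.035, 0]] twist/row -30.578
```

Load halved; now release gently, opening slowly.

>>> {"op": "servo_tool", "data": {
  "slide": [
    [-0.02,0,0],
    [0,0,0],
    [0,0,0],
    [0,0,0],
    [0,0,0],
    [0,0,0]
  ],
  "twist": [
    [0,0,0],
    [0,0,0],
    [0,0,0],
    [0,0,0],
    [0,0,0],
    [0,0,0]
  ],
  "gripper": [1,0.75,0.7,0.6,0.5,0.4]
}}

```text
time_s: 27.98
tcp_pos: [0.5837, 0.1746, 0.1433]
ee_rot: [[-0.532, -0.847, 0.001], [-0.847, 0.532, 0.0], [-0.001, -0.0, -1.0]]
wrist_force: [0.3, -0.2, 0.6]
gripper_width: 0.524
```

```bash
python3 - <<'E'
from h import *
plan(1)
c=cap('wrist','wrist11');d=cap('scene','scene11')
b=cv2.resize(d['image'][170:310,370:510],(480,480),interpolation=cv2.INTER_CUBIC)
cv2.imwrite('pics/z16.png',b)
E
```

```text
t27.98 phi 56.6 turned 2.343 r 64.4 Ftan -0.4 Frad -0.0 yaw 147.9 z 0.1433 Fz 0.6 w 0.524
[[-0.002, -0.098, 0]] twist/row -60.706
```

View pics/z16.png

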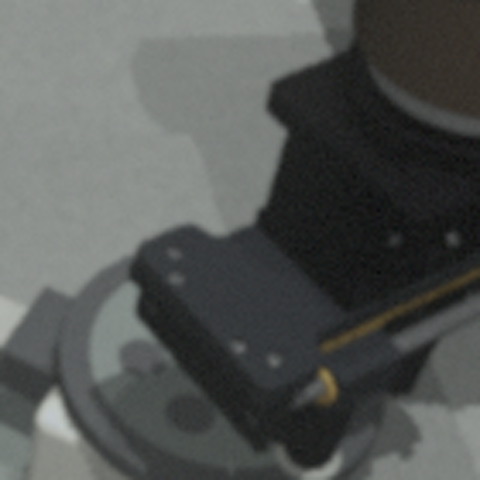

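View pics/wrist11.png

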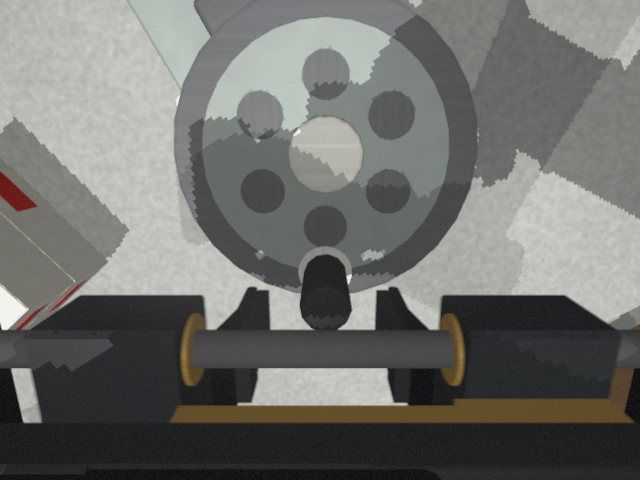

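>>> {"op": "servo_tool", "data": {
  "slide": [
    [0,0,0],
    [0,0,0.1],
    [0,0,0.3],
    [0,0,0.6],
    [0,0,0.7],
    [0,0,0.7],
    [-0.8,0,0.3],
    [-0.8,0.3,0],
    [-0.8,0.3,0],
    [-0.6,0.5,0],
    [0,0,0],
    [0,0,0]
  ],
  "twist": [
    [0,0,0],
    [0,0,0],
    [0,0,0],
    [0,0,0],
    [0,0,0],
    [0,0,0],
    [0,0,0],
    [0,0,0],
    [0,0,0],
    [0,0,0],
    [0,0,0],
    [0,0,0]
  ],
  "gripper": [0.3,0.3,0.3,0.3,0.3,0.3,0.3,0.3,0.3,0.3,0.3,0.3]
}}

```text
time_s: 29.58
tcp_pos: [0.4035, 0.2404, 0.3058]
ee_rot: [[-0.531, -0.847, 0.001], [-0.847, 0.531, 0.001], [-0.001, -0.0, -1.0]]
wrist_force: [0.1, -0.9, -1.1]
gripper_width: 0.699
```

```bash
python3 - <<'E'
from h import *
print(r.sense()['tcp_pos'],r.sense()['time_s'])
c=cap('top','top12');d=cap('scene','scene12')
E
```

```text
[0.40350857 0.24041463 0.30575947] 29.575
```

View pics/top12.png

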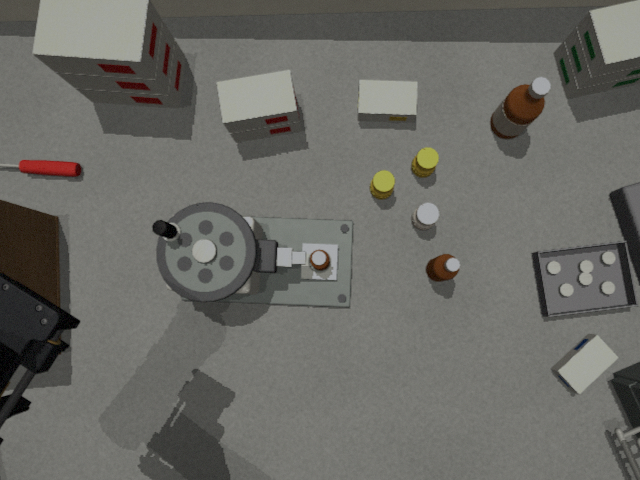

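View pics/scene12.png

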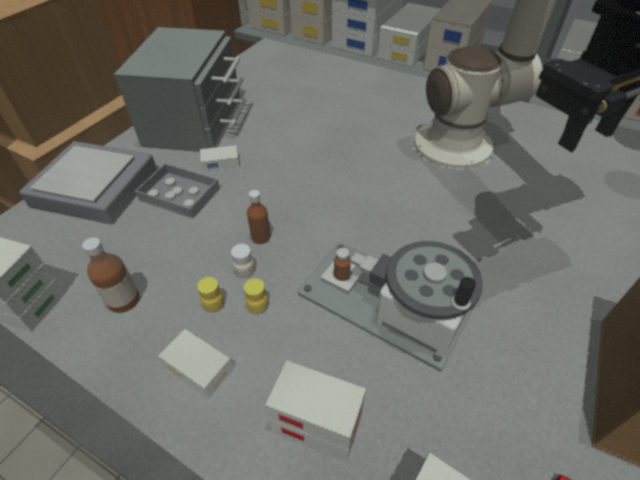

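```bash
python3 - <<'E'
from h import *
c=load('top12')
cv2.imwrite('pics/z17.png',cv2.resize(c['image'][195:315,150:360],None,fx=3.8,fy=3.8,interpolation=cv2.INTER_CUBIC))
E
```

```text
(no output)
```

View pics/z17.png

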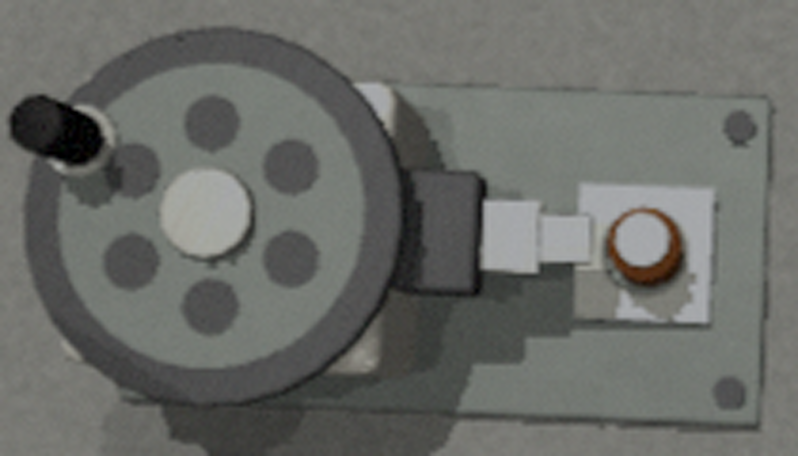

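```bash
python3 - <<'E'
from h import *
s=r.sense(); print(s['wrist_force'],np.abs(s['joint_velocities']).max())
print(r.finish_job())
E
```

```text
[ 0.56208432 -0.4397962   0.21810585] 0.49269983292445657
the job is handed in; nothing more can be done
None
```

I set the vial in the nest, turned the wheel clockwise to just past its peak, and let go. The job was handed in after about 30 s of the allowed 72 s. No verdict is reported, so the results below rest on my own readings.

- **Vial:** my first grip closed on the shoulder, so I opened, went 7 mm lower and gripped the straight body. It went down into the hole with about 7 N of contact. The last pictures show it upright in the hole, and it looks centred.
- **Wheel:** pull on the handle ran at 2–4.5 N while idle and rose to about 7 N at roughly 1.3 rad. It peaked at 13.4 N near 2.05 rad, then eased to 12.5 and 9.7 N. I stopped there, backed off most of the load and opened the fingers.
- **Last checks:** the wheel's holes in the top view give about 2.29 rad turned in all, about 0.2 rad past the peak. The force drop fits that. The syrup bottle and the white jar stand untouched, and so do the yellow jars. The arm is clear and its wrist force is near zero.
- **Disagreements:**
  - The cameras differed by 2–3 mm at the nest, so I lined up with the wrist view.
  - The tool's own path reads 2.34 rad against 2.29 rad from the picture; either lies within the allowed range past the peak.
  - I could not read the jaw joint itself, so its final value is inferred.

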